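# Sort tagged filter modules and log the pass carrier with the reader pen

### The job

Set every filter module on the bench down flat in a nest: those with a green tag in the green pass carrier, those with a red tag in the red reject carrier, one to a nest. When all are sorted, log the batch: take the reader pen from its stand and draw its tip slowly (about 3 cm a second) and lightly along the black seam of the pass carrier, touching only along the seam, from the yellow dot round the corner to the blue dot, then hang the pen back upright in its stand. Leave the other things where they are; if a module gets knocked out of place, put it back in a nest of its carrier before you finish.

Things in the scene. Friction and masses are not known exactly. Their poses are not given: they have to be found in the camera images.
- green_module0: Filter module with green tag, for the green pass carrier; may be absent. Black block 62 x 42 (x by y) x 40 mm high, on top a dark lens ring (34 mm across, to 46 mm high, at x = -11) and a green tag 16 x 34 mm at x = +20. 160 g +-20 %. Origin: underside centre, z up. Starts upright, x axis within 0.25 rad of world x. Grip across its y, TCP some 33 mm above its underside.
- green_module1: Filter module with green tag, for the green pass carrier; may be absent. Black block 62 x 42 (x by y) x 40 mm high, on top a dark lens ring (34 mm across, to 46 mm high, at x = -11) and a green tag 16 x 34 mm at x = +20. 160 g +-20 %. Origin: underside centre, z up. Starts upright, x axis within 0.25 rad of world x. Grip across its y, TCP some 33 mm above its underside.
- green_module2: Filter module with green tag, for the green pass carrier; may be absent. Black block 62 x 42 (x by y) x 40 mm high, on top a dark lens ring (34 mm across, to 46 mm high, at x = -11) and a green tag 16 x 34 mm at x = +20. 160 g +-20 %. Origin: underside centre, z up. Starts upright, x axis within 0.25 rad of world x. Grip across its y, TCP some 33 mm above its underside.
- red_module0: Filter module with red tag, for the red reject carrier; may be absent. Black block 62 x 42 (x by y) x 40 mm high, on top a dark lens ring (34 mm across, to 46 mm high, at x = -11) and a red tag 16 x 34 mm at x = +20. 160 g +-20 %. Origin: underside centre, z up. Starts upright, x axis within 0.25 rad of world x. Grip across its y, TCP some 33 mm above its underside.
- red_module1: Filter module with red tag, for the red reject carrier; may be absent. Black block 62 x 42 (x by y) x 40 mm high, on top a dark lens ring (34 mm across, to 46 mm high, at x = -11) and a red tag 16 x 34 mm at x = +20. 160 g +-20 %. Origin: underside centre, z up. Starts upright, x axis within 0.25 rad of world x. Grip across its y, TCP some 33 mm above its underside.
- red_module2: Filter module with red tag, for the red reject carrier; may be absent. Black block 62 x 42 (x by y) x 40 mm high, on top a dark lens ring (34 mm across, to 46 mm high, at x = -11) and a red tag 16 x 34 mm at x = +20. 160 g +-20 %. Origin: underside centre, z up. Starts upright, x axis within 0.25 rad of world x. Grip across its y, TCP some 33 mm above its underside.
- pass_carrier: Pass carrier: grey tray, GREEN nest floors and rim, fixed, 264 x 96 x 16 mm high, x axis within 0.12 rad of world x. Origin: underside centre. 3 nests 72 x 52 mm (x by y) at x = -58, 18, 94, y = -19 mm, floor at z = 6, open top at z = 16; a module lies in lengthwise, either way round, 5 mm play a side. Black seam 4 mm wide on its flat ledge (z = 16): L-shaped through points seam0 to seam6.
- reject_carrier: Reject carrier: grey tray, RED nest floors and rim, no seam, on the other side from the pass carrier, fixed, 264 x 96 x 16 mm high, x axis within 0.12 rad of world x. Origin: underside centre. 3 nests 72 x 52 mm (x by y) at x = -58, 18, 94, y = -19 mm, floor at z = 6, open top at z = 16; a module lies in lengthwise, either way round, 5 mm play a side.
- seam0 (a point): Point of the black seam, on the top surface of the pass carrier's ledge (ledge 36 to 41 mm wide): the yellow start dot. In the carrier's frame: (-114, -35, 16) mm. The seam is straight from seam0 to seam2 and from seam2 to seam6.
- seam1 (a point): Point of the black seam, on the top surface of the pass carrier's ledge (ledge 36 to 41 mm wide): 33 mm after the start. In the carrier's frame: (-114, -2, 16) mm. The seam is straight from seam0 to seam2 and from seam2 to seam6.
- seam2 (a point): Point of the black seam, on the top surface of the pass carrier's ledge (ledge 36 to 41 mm wide): the corner of the L, 65 mm after the start. In the carrier's frame: (-114, 30, 16) mm. The seam is straight from seam0 to seam2 and from seam2 to seam6.
- seam3 (a point): Point of the black seam, on the top surface of the pass carrier's ledge (ledge 36 to 41 mm wide): 44 mm after the corner. In the carrier's frame: (-70, 30, 16) mm. The seam is straight from seam0 to seam2 and from seam2 to seam6.
- seam4 (a point): Point of the black seam, on the top surface of the pass carrier's ledge (ledge 36 to 41 mm wide): 88 mm after the corner. In the carrier's frame: (-26, 30, 16) mm. The seam is straight from seam0 to seam2 and from seam2 to seam6.
- seam5 (a point): Point of the black seam, on the top surface of the pass carrier's ledge (ledge 36 to 41 mm wide): 132 mm after the corner. In the carrier's frame: (18, 30, 16) mm. The seam is straight from seam0 to seam2 and from seam2 to seam6.
- seam6 (a point): Point of the black seam, on the top surface of the pass carrier's ledge (ledge 36 to 41 mm wide): the blue end dot, 176 mm after the corner. In the carrier's frame: (62, 30, 16) mm. The seam is straight from seam0 to seam2 and from seam2 to seam6.
- pen: Reader pen (stylus), 148 mm, 120 g, upright in its stand. Origin: its tip; z up along the pen. From the tip: polished steel shank 14 mm across, 70 mm long (tapered to 4 mm over the last 16 mm); orange flange 44 mm across, z = 70 to 78 mm; orange square grip 24 x 24 mm, flats across its x and y, z = 78 to 148 mm. Grip the flats from above, TCP at z = 120 mm or so.
- stand: Pen stand: fixed aluminium block 56 x 56 x 75 mm high between the modules, with an upright square hole 26 x 26 mm right through. Origin: underside centre. The pen hangs in it, flange flat on the top, tip 5 mm above the bench, 6 mm play around the shank.
- lens_cap: Bystander: black lens cap, disc 50 mm across, 14 mm high, on the bench near the robot between the modules. Origin: centre of its underside. Leave it where it is.
- loupe: Bystander: steel loupe, upright cylinder 38 mm across, 30 mm high, on the far side between the modules. Origin: centre of its underside. Leave it where it is.
- tumbler: Bystander: green tumbler, 72 mm across, 170 mm high, at the far left. Origin: centre of its underside. Leave it where it is.
- gem_box: Bystander: black gem box 90 x 120 x 30 mm, on the right. Origin: centre of its underside. Leave it where it is.

How it is judged:
On the way, in this order (a step that is already met when the one before it is completed fails the run):
1. every module present is seated in a nest of its own colour's carrier ((x of green_module0 in the frame of pass_carrier between -0.067 and -0.049 m or x of green_module0 in the frame of pass_carrier between 0.009 and 0.027 m or x of green_module0 in the frame of pass_carrier between 0.085 and 0.103 m) and y of green_module0 in the frame of pass_carrier between -0.028 and -0.01 m and z of each of green_module0, green_module1, green_module2 in the frame of pass_carrier below 0.011 m and angle between each of green_module0, green_module1, green_module2, red_module0, red_module1, red_module2's own z axis and vertical below 0.1 rad and (x of green_module1 in the frame of pass_carrier between -0.067 and -0.049 m or x of green_module1 in the frame of pass_carrier between 0.009 and 0.027 m or x of green_module1 in the frame of pass_carrier between 0.085 and 0.103 m) and y of green_module1 in the frame of pass_carrier between -0.028 and -0.01 m and (x of green_module2 in the frame of pass_carrier between -0.067 and -0.049 m or x of green_module2 in the frame of pass_carrier between 0.009 and 0.027 m or x of green_module2 in the frame of pass_carrier between 0.085 and 0.103 m) and y of green_module2 in the frame of pass_carrier between -0.028 and -0.01 m and (x of red_module0 in the frame of reject_carrier between -0.067 and -0.049 m or x of red_module0 in the frame of reject_carrier between 0.009 and 0.027 m or x of red_module0 in the frame of reject_carrier between 0.085 and 0.103 m) and y of red_module0 in the frame of reject_carrier between -0.028 and -0.01 m and z of each of red_module0, red_module1, red_module2 in the frame of reject_carrier below 0.011 m and (x of red_module1 in the frame of reject_carrier between -0.067 and -0.049 m or x of red_module1 in the frame of reject_carrier between 0.009 and 0.027 m or x of red_module1 in the frame of reject_carrier between 0.085 and 0.103 m) and y of red_module1 in the frame of reject_carrier between -0.028 and -0.01 m and (x of red_module2 in the frame of reject_carrier between -0.067 and -0.049 m or x of red_module2 in the frame of reject_carrier between 0.009 and 0.027 m or x of red_module2 in the frame of reject_carrier between 0.085 and 0.103 m) and y of red_module2 in the frame of reject_carrier between -0.028 and -0.01 m), for 0.2 s.
2. pen tip on the seam at yellow start dot (seam0): within 7 mm sideways and no more than 3 mm above the ledge (horizontal distance between pen and seam0 below 0.007 m and z of pen in the frame of pass_carrier between 0.008 and 0.019 m).
3. pen tip on the seam at seam1: within 7 mm sideways and no more than 3 mm above the ledge (horizontal distance between pen and seam1 below 0.007 m and z of pen in the frame of pass_carrier between 0.008 and 0.019 m).
4. pen tip on the seam at the corner (seam2): within 7 mm sideways and no more than 3 mm above the ledge (horizontal distance between pen and seam2 below 0.007 m and z of pen in the frame of pass_carrier between 0.008 and 0.019 m).
5. pen tip on the seam at seam3: within 7 mm sideways and no more than 3 mm above the ledge (horizontal distance between pen and seam3 below 0.007 m and z of pen in the frame of pass_carrier between 0.008 and 0.019 m).
6. pen tip on the seam at seam4: within 7 mm sideways and no more than 3 mm above the ledge (horizontal distance between pen and seam4 below 0.007 m and z of pen in the frame of pass_carrier between 0.008 and 0.019 m).
7. pen tip on the seam at seam5: within 7 mm sideways and no more than 3 mm above the ledge (horizontal distance between pen and seam5 below 0.007 m and z of pen in the frame of pass_carrier between 0.008 and 0.019 m).
8. pen tip on the seam at blue end dot (seam6): within 7 mm sideways and no more than 3 mm above the ledge (horizontal distance between pen and seam6 below 0.007 m and z of pen in the frame of pass_carrier between 0.008 and 0.019 m).
At the end, for the whole second after the job is handed in: Each module present rests in a nest of its colour (within 9 mm of the nest centre each way, under 5 mm above its floor, tilt under 0.1 rad); the pen hangs in its stand, tilt under 0.08 rad, tip within 12 mm of the stand's axis and under 10 mm above the bench; all at rest (all of step 1 and linear speed of each of green_module0, red_module0, green_module1, red_module1, green_module2, red_module2, pen below 0.02 m/s and horizontal distance between pen and stand below 0.012 m and height (world z) of pen below 0.01 m and angle between pen's own z axis and vertical below 0.08 rad); the robot touches nothing.
It fails at once if the pen moves faster than 0.12 m/s with its tip down on the pass carrier (z of pen in the frame of pass_carrier between 0 and 0.019 m and x of pen in the frame of pass_carrier between -0.132 and 0.132 m and y of pen in the frame of pass_carrier between -0.048 and 0.048 m and linear speed of pen above 0.12 m/s).
It fails at once if the pen tip is down on the pass carrier more than 12 mm away from the seam (z of pen in the frame of pass_carrier between 0 and 0.019 m and x of pen in the frame of pass_carrier between -0.132 and 0.132 m and y of pen in the frame of pass_carrier between -0.048 and 0.048 m and not (y of pen in the frame of pass_carrier between 0.018 and 0.042 m or x of pen in the frame of pass_carrier between -0.126 and -0.102 m)).
It fails at once if the pen is pressed on the pass carrier with more than 40 N (contact force between pen and pass_carrier above 40 N).
It fails at once if a bystander is moved more than 40 mm (distance of any of lens_cap, loupe, tumbler, gem_box from where it was at the start of the episode above 0.04 m).
Of green_module0, red_module0, green_module1, red_module1, green_module2, red_module2 only 4 to 6 are there at a start; the rules pass over those that are not, and their reading is None.
At some moment in a run one of green_module0, red_module0, green_module1, red_module1, green_module2, red_module2 may be knocked a few centimetres aside while the robot is not near it.
It also fails if it takes over 210 s, if anything falls off the work surface, if the arm or the gripper's body presses on something with over 40 N, if the wrist force passes 120 N, or if a joint passes its speed limit or range.

### The arm

A 7-joint arm with a two-finger parallel gripper is mounted at the origin on the work surface. World frame = base frame: x ahead of the robot, y to its left, z up, the work surface at z = 0. Lengths are in m, angles in rad, forces in N, time in s.
With the tool pointing down it reaches from about 0.425 to 0.925 m from the base axis. Payload 6.8 kg.
Tool frame: the origin (TCP) lies between the finger pads, 19 mm behind the fingertips; this is the grasp point; z points along the fingers, y is the line along which they close (so a half turn about z gives the same grasp; the last joint's range is limited). The gripper opens to 85 mm and grips with 20 to 120 N. Pads are 22 mm wide; open, the fingers measure 114 mm over their backs; the gripper's body (76 mm by 85 mm) begins 54 mm behind the grasp point. The pads swing forward as they close: fully open they stand 13 mm farther back than shut.
Start: joints at [-1.273, 0.477, 0.022, 1.555, -0.011, 1.109, -0.083], TCP at [0.266, 0.62, 0.25] pointing down, gripper open.
Joint ranges: [-2.96, 2.96], [-0.34, 2.1], [-1.41, 1.46], [0.24, 2.44], [-1.37, 4.51], [0.17, 1.92], [-2.96, 2.96]. Speed limits (rad/s): [2.39, 2.39, 3.14, 3.14, 3.14, 3.14, 3.14].

### API

Orientations are given as a unit quaternion [w, x, y, z].
In Python, from station import bot gives the robot as it stands. The module is installed in compiled form; this text tells all that it offers.
- The arm moves only by the tool step_arm, never from a script. Its argument "increments" is a list that holds one entry, the list of rows, each a list of 7 numbers: the opening, from -1 (shut) to 1 (fully open), then the shift along the tool's x, y, z in mm, then the turn, a rotation vector about the tool's x, y, z in degrees. In form: [[[grip, x, y, z, ax, ay, az], ...]]. A call has 1 to 10 rows; each row is the pose to reach, as a shift and turn from the pose commanded when the call began, along the tool's axes at that moment; what a row does not reach only later rows make up. A row lasts 1/12 s, in which the tool goes at most 41.7 mm and 7.16 degrees, less where a joint would pass 70% of its speed; a pose out of reach is approached as far as the arm can. A call with a gripper value outside its range is refused whole. The fingers move at their own pace and stop on an object; "force" is the grip in N (left out, the last holds). Time passes only in rows, so rows that repeat a pose let the fingers close. It gives the time, the measured TCP pose, the force, the opening and the grip force at its end, in the units of the state.
- bot.get_obs(): the state, without advancing time (a new reading comes with each control period).
- bot.read_camera(name): name is "scene" or "side" or "wrist"; returns a dict with "image" (400x640x3 uint8, red, green, blue), "camera_matrix" (3x3 intrinsics, pixels), "R" (3x3) and "t" (3): a world point X has camera coordinates R X + t. Camera axes: x right, y down, z forward; pixel columns grow to the right and rows downward; lengths in m; the calibration is good to about 2 mm. The wrist camera is an equidistant fisheye: a pixel r from the principal point sees the ray r / f radians off the axis. A picture is of the moment at which its call begins. There is no depth.
- bot.hand_in(): hands the job in; it is judged then, once.
The state is a dict: "t": time; "q": joint angles; "joint_vel": joint speeds; "joint_torque": joint torques, N m; "eef_pos": TCP position; "tool_rot": TCP orientation; "contact_force": force on the tool from outside, world axes, zero at the start; "torque": the same for the moment, N m; "gripper_width": opening from 0.0 (shut) to 1.0 (fully open); "grasp_force": force on a finger pad.
Only numpy, scipy, OpenCV 4.12 (cv2) and the standard library are available. Lean on these libraries where they do the work, as an engineer would, in place of code of your own. Each camera call takes 0.05 s, during which the arm holds its last target. There are 200 camera calls.

## Working session

There is one attempt and no reset: what is moved stays moved. The work goes in short steps, Python scripts to look and compute and a tool call to move; the robot and the scene stay as the last step left them, time stands still between calls to the robot, and variables do not carry over. Pictures are saved under pics/ and viewed, at most 14 in all, crops included, and the job is handed in when it is done.

Besides the shell and the picture viewer there is one more tool, called after ">>>" as name([rows], argument=value, ...), one row to a line, values as JSON. step_arm: Moves the arm, as the interface text tells. Its arguments: {"type":"object","properties":{"increments":{"type":"array"},"force":{"type":"number"}},"required":["increments"]}

```bash
mkdir -p pics
cat > h.py <<'E'
import numpy as np, cv2
from station import bot
def ray(c,u,v,name):
    K=np.array(c["camera_matrix"]);R=np.array(c["R"]);t=np.array(c["t"])
    x=(u-K[0,2])/K[0,0];y=(v-K[1,2])/K[1,1]
    if name=="wrist":
        r=np.hypot(x,y); s=np.sin(r)/r if r>1e-9 else 1
        d=np.array([x*s,y*s,np.cos(r)])
    else: d=np.array([x,y,1.])
    return -R.T@t, R.T@d
def onplane(c,u,v,z,name):
    o,d=ray(c,u,v,name); return o+d*(z-o[2])/d[2]
def proj(c,X,name):
    K=np.array(c["camera_matrix"]);p=np.array(c["R"])@X+np.array(c["t"])
    if name=="wrist":
        rr=np.hypot(p[0],p[1]);th=np.arctan2(rr,p[2]);q=p[:2]/rr*th
    else: q=p[:2]/p[2]
    return K[0,0]*q[0]+K[0,2],K[1,1]*q[1]+K[1,2]
def shot(name,f=None):
    c=bot.read_camera(name)
    if f: cv2.imwrite("pics/"+f,c["image"][:,:,::-1])
    return c
E
python3 - <<'E'
from h import *
o=bot.get_obs(); print(o)
ims=[]
for n in("scene","side","wrist"):
    c=shot(n,n+"0.png"); print(n,np.round(-np.array(c["R"]).T@np.array(c["t"]),3),np.round(c["R"],2).tolist(),np.round(c["camera_matrix"],1).tolist())
E
```

```text
{'t': 0.0, 'q': array([-1.2730666 ,  0.47779191,  0.02235953,  1.55646321, -0.01150115,
        1.10932932, -0.08309212]), 'joint_vel': array([ 0.00134025, -0.00045592,  0.00235717, -0.00165507, -0.00060111,
        0.00011285,  0.00224631]), 'joint_torque': array([-1.36814703e-05, -5.96448290e+01,  1.60756577e+00, -2.81196839e+01,
        1.23274143e-02,  9.52168659e-03,  7.80283624e-07]), 'eef_pos': array([0.26627463, 0.61963663, 0.24902662]), 'tool_rot': array([-1.15262460e-04,  2.01519641e-01,  9.79484031e-01, -9.24508247e-04]), 'contact_force': array([ 0.71956069, -0.95428307, -0.62504702]), 'torque': array([ 0.00967438,  0.0332926 , -0.01944779]), 'grasp_force': 0.0, 'gripper_width': 0.9998953261121285}
scene [1.055 0.328 0.924] [[-0.53, 0.85, -0.0], [0.7, 0.44, -0.56], [-0.47, -0.3, -0.83]] [[398.8, 0.0, 315.6], [0.0, 398.8, 190.8], [0.0, 0.0, 1.0]]
side [ 0.246 -0.66   0.749] [[0.9, -0.44, -0.01], [-0.31, -0.63, -0.71], [0.31, 0.64, -0.7]] [[378.6, 0.0, 318.7], [0.0, 378.6, 200.2], [0.0, 0.0, 1.0]]
wrist [0.206 0.646 0.374] [[0.39, 0.92, -0.0], [0.89, -0.38, 0.26], [0.24, -0.11, -0.97]] [[309.7, 0.0, 320.3], [0.0, 309.7, 195.8], [0.0, 0.0, 1.0]]
```

View pics/scene0.png

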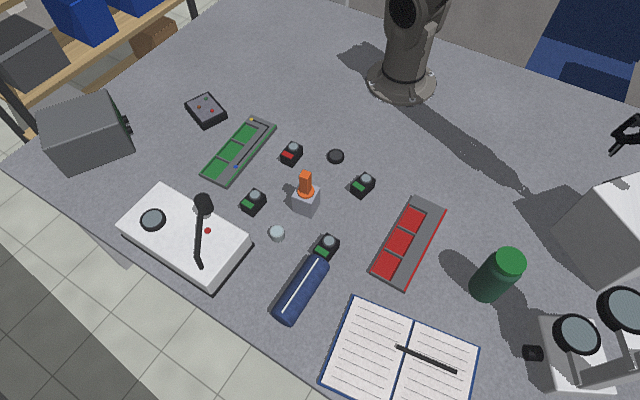

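View pics/side0.png

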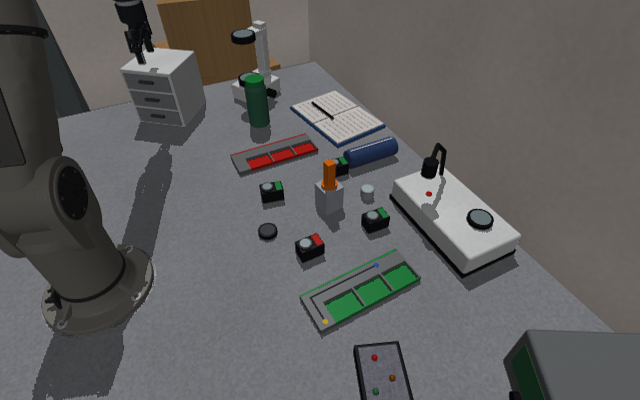

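View pics/wrist0.png

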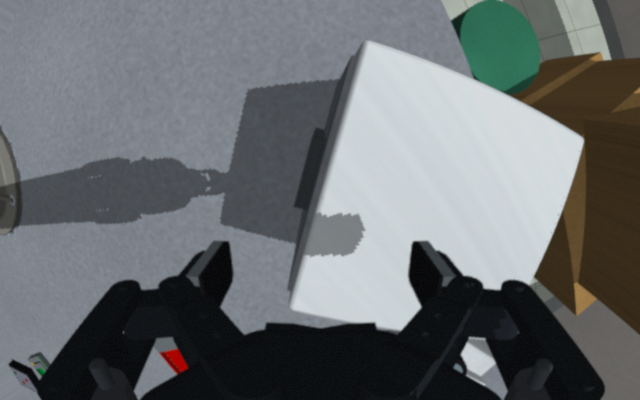

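The scene and side views show four modules: green at scene px (252,202), (363,185) and (326,247), red at (291,153). The stand with its pen is at (306,195), the pass carrier at (238,150), the reject carrier at (408,243). Next I measure poses from colour masks in both views.

```bash
cat >> h.py <<'E'
def blobs(c,col,name,amin=12):
    im=c["image"]; h=cv2.cvtColor(im,cv2.COLOR_RGB2HSV)
    rng={"green":[((48,110,50),(85,255,255))],"red":[((0,150,90),(6,255,255)),((174,150,90),(180,255,255))],
     "yellow":[((22,140,120),(34,255,255))],"blue":[((105,140,120),(128,255,255))],"orange":[((7,150,120),(18,255,255))]}[col]
    m=sum(cv2.inRange(h,a,b) for a,b in rng)
    cs,_=cv2.findContours(m,cv2.RETR_EXTERNAL,cv2.CHAIN_APPROX_NONE)
    out=[]
    for k in cs:
        z=np.zeros_like(m);cv2.drawContours(z,[k],-1,255,-1);z&=m
        v,u=np.nonzero(z)
        if len(u)>=amin: out.append((len(u),u,v))
    return out
def measure(c,col,name,z,amin=12):
    res=[]
    for n,u,v in blobs(c,col,name,amin):
        P=np.array([onplane(c,a,b,z,name)[:2] for a,b in zip(u,v)])
        (cx,cy),(w,h),a=cv2.minAreaRect((P*1000).astype(np.float32))
        a=np.radians(a)
        if h>w: w,h=h,w; a+=np.pi/2   # a: long axis
        a=(a+np.pi/2)%np.pi-np.pi/2
        res.append((n,u.mean(),v.mean(),P.mean(0),np.array([cx,cy])/1000,(w,h),a))
    return res
E
python3 - <<'E'
from h import *
for n in("scene","side"):
    c=shot(n)
    for col,z,am in(("green",.04,12),("green",.006,100),("red",.04,12),("red",.006,100),("yellow",.016,3),("blue",.016,3),("orange",.148,20)):
        for r in measure(c,col,n,z,am):
            if r[0]<3000 and .3<r[3][0]<1 and abs(r[3][1])<.6: print(n,col,z,r[0],"px",np.round(r[1:3],0),"mean",np.round(r[3],4),"rect",np.round(r[4],4),np.round(r[5],0),"long",round(r[6],3))
E
```

```text
scene green 0.04 726 px [511. 261.] mean [0.4786 0.5107] rect [0.4799 0.5106] [79. 71.] long 0.278
scene green 0.04 84 px [321. 251.] mean [0.6956 0.1146] rect [0.6955 0.1146] [34. 16.] long 1.535
scene green 0.04 64 px [247. 203.] mean [ 0.684  -0.1204] rect [ 0.6835 -0.1207] [32. 15.] long 1.504
scene green 0.04 61 px [358. 186.] mean [0.4806 0.0979] rect [0.4804 0.0982] [32. 16.] long 1.394
scene green 0.04 302 px [214. 168.] mean [ 0.6415 -0.2695] rect [ 0.6405 -0.2707] [68. 51.] long 0.076
scene green 0.04 93 px [250. 155.] mean [ 0.55  -0.213] rect [ 0.5444 -0.2132] [251.   4.] long 0.057
scene green 0.04 541 px [236. 142.] mean [ 0.534  -0.2763] rect [ 0.5285 -0.2769] [142.  52.] long 0.057
scene green 0.006 726 px [511. 261.] mean [0.4565 0.5177] rect [0.4578 0.5177] [82. 74.] long 0.278
scene green 0.006 302 px [214. 168.] mean [ 0.6256 -0.2925] rect [ 0.6246 -0.2937] [71. 53.] long 0.076
scene green 0.006 541 px [236. 142.] mean [ 0.514  -0.2995] rect [ 0.5082 -0.3002] [147.  54.] long 0.057
scene red 0.04 26 px [207. 230.] mean [ 0.8001 -0.1565] rect [ 0.7996 -0.1565] [13.
[... 3272 characters left out ...]
70. 43.] long 0.011
side red 0.04 165 px [304. 148.] mean [0.618  0.2218] rect [0.621  0.2225] [68. 42.] long 0.01
side red 0.006 204 px [259. 161.] mean [0.4821 0.2636] rect [0.483 0.264] [72. 45.] long -0.0
side red 0.006 183 px [282. 155.] mean [0.5595 0.2635] rect [0.561  0.2642] [73. 45.] long 0.011
side red 0.006 165 px [304. 148.] mean [0.6359 0.2641] rect [0.639  0.2648] [71. 44.] long 0.01
side yellow 0.016 22 px [325. 321.] mean [ 0.4221 -0.3149] rect [ 0.4226 -0.3149] [9. 8.] long 1.109
side blue 0.016 15 px [376. 265.] mean [ 0.5943 -0.2401] rect [ 0.5943 -0.24  ] [9. 9.] long 0.369
side orange 0.148 55 px [329. 162.] mean [0.594  0.0044] rect [0.5936 0.004 ] [24. 23.] long 0.105
```

```bash
cat >> h.py <<'E'
from scipy.spatial.transform import Rotation as Ro
def inc(*targets):
    "targets (x,y,z,yaw_deg) -> tool-frame mm and deg from the present pose; yaw 0: tool y = world y, tool down"
    o=bot.get_obs(); w,x,y,z=o["tool_rot"]; R=Ro.from_quat([x,y,z,w])
    e=R.apply([0,1,0]); print("t",round(o["t"],2),"pos",np.round(o["eef_pos"]*1000,1),"yaw",round(np.degrees(np.arctan2(-e[0],e[1])),2),"tilt",np.round(np.degrees(R.apply([0,0,1])[:2]),2),"w",round(o["gripper_width"],3),"gf",round(o["grasp_force"],1),"F",np.round(o["contact_force"],1),"q7",round(o["q"][6],2))
    for tx,ty,tz,yw in targets:
        T=Ro.from_euler("z",yw,degrees=True)*Ro.from_quat([0,1,0,0])
        print((tx,ty,tz,yw),"->",np.round(R.inv().apply((np.array([tx,ty,tz])-o["eef_pos"])*1000),1),np.round((R.inv()*T).as_rotvec(degrees=True),2))
E
python3 -c "
from h import *
inc((.4616,.1014,.25,-10.9))"
```

```text
t 0.25 pos [266.4 619.9 249.5] yaw -23.25 tilt [-0.02 -0.05] w 1.004 gf 0.0 F [ 1.1  0.3 -0.2] q7 -0.08
(0.4616, 0.1014, 0.25, -10.9) -> [-3.841e+02 -3.993e+02 -1.000e-01] [ -0.05  -0.   -12.35]
```

>>> step_arm([
  [[1,-35,-36,0,0,0,-3],[1,-65,-67,0,0,0,-6],[1,-90,-94,0,0,0,-9],[1,-120,-125,0,0,0,-12.3],[1,-145,-151,0,0,0,-12.3],[1,-170,-177,0,0,0,-12.3],[1,-200,-208,0,0,0,-12.3],[1,-225,-234,0,0,0,-12.3],[1,-250,-260,0,0,0,-12.3],[1,-275,-286,0,0,0,-12.3]],
])

```text
t: 1.08
eef_pos: [0.4065, 0.2469, 0.2502]
tool_rot: [0.0, 0.096, 0.995, 0.0]
contact_force: [0.6, -0.3, -0.9]
gripper_width: 0.999
grasp_force: 0.0
```

```bash
python3 -c "
from h import *
inc((.4616,.1014,.15,-10.9),(.4616,.1014,.033,-10.9))"
```

```text
t 1.08 pos [406.5 246.9 250.2] yaw -10.97 tilt [0.02 0.02] w 0.999 gf 0.0 F [ 0.6 -0.3 -0.9] q7 0.73
(0.4616, 0.1014, 0.15, -10.9) -> [ -81.7 -132.4  100.1] [ 0.03  0.01 -0.07]
(0.4616, 0.1014, 0.033, -10.9) -> [ -81.7 -132.5  217.1] [ 0.03  0.01 -0.07]
```

>>> step_arm([
  [[1,-20,-33,10,0,0,0],[1,-37,-60,30,0,0,0],[1,-55,-90,50,0,0,0],[1,-70,-115,75,0,0,0],[1,-81.7,-132.5,95,0,0,0],[1,-81.7,-132.5,100,0,0,0],[1,-81.7,-132.5,100,0,0,0]],
])

```text
t: 1.67
eef_pos: [0.4604, 0.1019, 0.1486]
tool_rot: [-0.001, 0.097, 0.995, -0.001]
contact_force: [-0.7, 1.1, 0.8]
gripper_width: 0.999
grasp_force: 0.0
```

```bash
python3 -c "
from h import *
c=shot('wrist','w1.png')
for col in('green','red'):
  for r in measure(c,col,'wrist',.04,60): print(col,r[0],np.round(r[1:3]),np.round(r[4],4),np.round(r[5]),round(np.degrees(r[6]),1))
inc((.4616,.1014,.033,-10.9))"
```

```text
green 337 [  7. 369.] [ 0.7237 -0.6888] [254.  53.] -65.3
green 783 [ 60. 305.] [ 0.5377 -0.2554] [63. 49.] 4.8
green 893 [ 36. 257.] [ 0.4685 -0.2598] [65. 49.] 3.5
green 937 [321. 226.] [0.4824 0.0974] [36. 17.] 79.0
green 298 [ 62. 255.] [ 0.4723 -0.2008] [147.   5.] 3.4
green 1102 [621. 204.] [0.5405 0.4552] [104.  58.] 85.0
red 82 [495. 287.] [0.5819 0.2526] [20.  8.] 72.3
red 353 [111. 270.] [ 0.4942 -0.127 ] [36. 17.] -88.4
red 5251 [485. 209.] [0.5044 0.2427] [129.  45.] 0.3
red 522 [539. 192.] [0.506 0.306] [198.   4.] 0.1
t 1.72 pos [460.9 103.4 149.7] yaw -10.99 tilt [-0.07 -0.01] w 0.997 gf 0.0 F [0.8 0.8 0.6] q7 1.12
(0.4616, 0.1014, 0.033, -10.9) -> [ -1.2  -1.8 116.7] [-0.03 -0.07 -0.09]
```

View pics/w1.png

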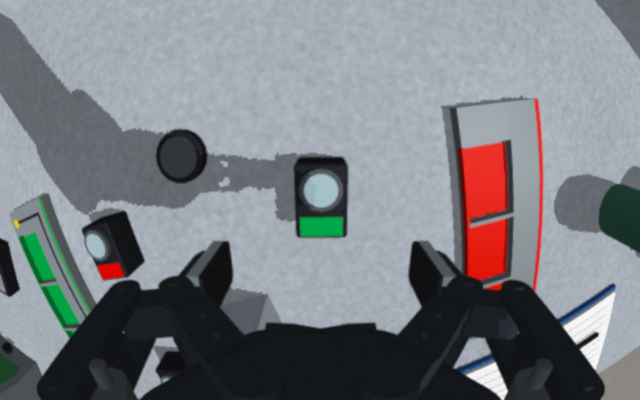

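The module lies centred at px (322,197) between the fingers, with its tag at (321,226), in agreement with the earlier estimate. I'm descending to grip it.

>>> step_arm([
  [[1,-2,-2,35,0,0,0],[1,-2,-2,65,0,0,0],[1,-2,-2,90,0,0,0],[1,-2,-2,108,0,0,0],[1,-2,-2,116,0,0,0],[1,-2,-2,116,0,0,0],[-1,-2,-2,116,0,0,0],[-1,-2,-2,116,0,0,0],[-1,-2,-2,116,0,0,0],[-1,-2,-2,116,0,0,0]],
], force=50)

```text
t: 2.55
eef_pos: [0.4637, 0.1014, 0.0353]
tool_rot: [0.001, 0.095, 0.995, 0.001]
contact_force: [0.0, 0.7, 6.1]
gripper_width: 0.479
grasp_force: 50.0
```

>>> step_arm([
  [[-1,0,0,0,0,0,0],[-1,0,0,0,0,0,0],[-1,0,0,0,0,0,0],[-1,0,0,0,0,0,0],[-1,0,0,-20,0,0,0],[-1,0,0,-50,0,0,0],[-1,0,0,-80,0,0,0],[-1,0,0,-110,0,0,0],[-1,0,0,-120,0,0,0],[-1,0,0,-120,0,0,0]],
])

```text
t: 3.38
eef_pos: [0.4646, 0.1015, 0.1568]
tool_rot: [0.003, 0.095, 0.995, 0.002]
contact_force: [0.4, -0.8, -2.0]
gripper_width: 0.485
grasp_force: 51.8
```

```bash
python3 -c "
from h import *
c=shot('wrist')
for col in('green','red'):
  for r in measure(c,col,'wrist',.155,60): print(col,r[0],np.round(r[1:3]),np.round(r[4],4),np.round(r[5]),round(np.degrees(r[6]),1))
inc((.4761,-.2956,.15,3.3),(.4761,-.2956,.045,3.3))"
```

```text
green 345 [  6. 364.] [ 0.5684 -0.3052] [132.  27.] -65.5
green 296 [ 79. 331.] [ 0.4994 -0.0787] [26. 16.] -80.8
green 2227 [321. 305.] [0.4884 0.0965] [38. 18.] 79.0
green 792 [ 60. 299.] [ 0.4723 -0.0802] [34. 25.] 3.8
green 905 [ 37. 251.] [ 0.4358 -0.0825] [34. 26.] 3.5
green 345 [ 68. 258.] [ 0.4461 -0.051 ] [93.  3.] 3.5
green 2266 [619. 211.] [0.4829 0.3067] [85. 37.] 61.1
red 91 [464. 319.] [0.5181 0.1718] [10.  5.] 17.4
red 306 [491. 284.] [0.4987 0.1889] [21. 11.] 45.7
red 354 [112. 262.] [ 0.449  -0.0125] [19.  9.] -88.6
red 5304 [480. 203.] [0.4548 0.1809] [68. 24.] 0.4
red 544 [533. 200.] [0.4661 0.2144] [124.   2.] 0.3
t 3.43 pos [463.4 101.3 154.9] yaw -10.95 tilt [0.15 0.09] w 0.486 gf 51.8 F [ 0.5 -0.5 -2.1] q7 1.13
(0.4761, -0.2956, 0.15, 3.3) -> [ -87.8 -387.2    4.4] [  0.1    0.15 -14.25]
(0.4761, -0.2956, 0.045, 3.3) -> [ -87.6 -387.4  109.4] [  0.1    0.15 -14.25]
```

>>> step_arm([
  [[-1,-5,-20,0,0,0,-1],[-1,-13,-58,0,0,0,-3],[-1,-22,-98,0,0,0,-5],[-1,-31,-138,0,0,0,-7],[-1,-40,-178,0,0,0,-9],[-1,-50,-218,0,0,0,-11],[-1,-59,-258,0,0,0,-13],[-1,-68,-298,0,0,0,-14.2],[-1,-77,-338,0,0,0,-14.2],[-1,-85,-372,0,0,0,-14.2]],
])

```text
t: 4.27
eef_pos: [0.4738, -0.283, 0.1518]
tool_rot: [-0.002, -0.028, 1.0, 0.0]
contact_force: [1.6, 0.1, -0.8]
gripper_width: 0.485
grasp_force: 51.6
```

>>> step_arm([
  [[-1,0,-10,20,0,0,0],[-1,0,-14,40,0,0,0],[-1,0,-14,50,0,0,0],[-1,0,-14,50,0,0,0]],
])

```text
t: 4.6
eef_pos: [0.4737, -0.2929, 0.0999]
tool_rot: [-0.004, -0.028, 1.0, 0.002]
contact_force: [-0.8, 0.9, -2.6]
gripper_width: 0.484
grasp_force: 51.7
```

```bash
python3 -c "
from h import *
c=shot('wrist','w2.png')
for col,z in(('green',.006),('yellow',.016),('blue',.016)):
  for r in measure(c,col,'wrist',z,15): print(col,r[0],np.round(r[1:3]),np.round(r[3],4),np.round(r[4],4),np.round(r[5]),round(np.degrees(r[6]),1))
inc((.4761,-.2956,.041,3.3))"
```

```text
green 97 [596. 376.] [0.7521 0.1869] [0.7515 0.1904] [49. 24.] 85.1
green 4191 [ 35. 366.] [ 0.7918 -0.7606] [ 0.8547 -0.861 ] [526. 155.] -58.1
green 2709 [320. 307.] [ 0.5646 -0.2884] [ 0.5668 -0.2879] [65. 41.] -87.0
green 1259 [316. 172.] [ 0.4485 -0.2973] [ 0.4489 -0.2973] [50. 13.] -86.8
green 157 [277. 176.] [ 0.453  -0.3256] [ 0.4538 -0.3253] [23.  4.] 1.5
green 131 [ 81. 157.] [ 0.4424 -0.5087] [ 0.4422 -0.5088] [15. 12.] -89.6
green 966 [406. 184.] [ 0.4545 -0.2302] [ 0.4581 -0.2302] [118.   6.] 3.4
yellow 248 [292. 134.] [ 0.4218 -0.3149] [ 0.4219 -0.3145] [12. 11.] -87.5
blue 86 [593. 395.] [0.7989 0.206 ] [0.7975 0.2043] [51. 25.] 72.6
t 4.65 pos [ 474.8 -292.9  101.6] yaw 3.29 tilt [-0.28  0.14] w 0.481 gf 51.7 F [-0.1  0.3 -2.4] q7 2.26
(0.4761, -0.2956, 0.041, 3.3) -> [-1.4 -2.9 60.6] [ 0.16 -0.27 -0.01]
```

View pics/w2.png

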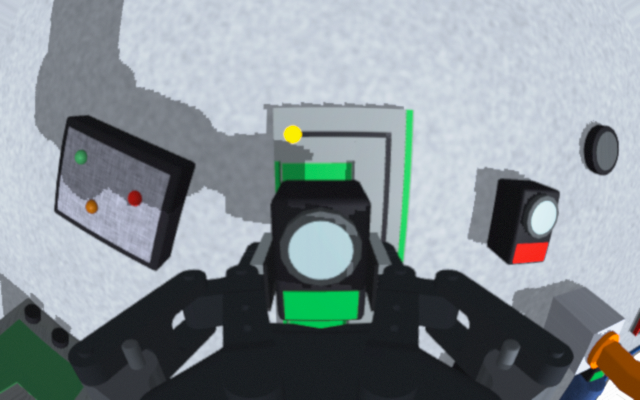

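Yellow dot at px (292,134) and the nest behind the held module confirm the alignment. I'm lowering the module.

>>> step_arm([
  [[-1,-1,-3,15,0,0,0],[-1,-1,-3,30,0,0,0],[-1,-1,-3,40,0,0,0],[-1,-1,-3,48,0,0,0],[-1,-1,-3,55,0,0,0],[-1,-1,-3,59,0,0,0],[-1,-1,-3,60,0,0,0],[-1,-1,-3,60,0,0,0]],
])

```text
t: 5.32
eef_pos: [0.4776, -0.2973, 0.044]
tool_rot: [-0.0, -0.028, 1.0, 0.0]
contact_force: [0.5, 0.6, -1.2]
gripper_width: 0.486
grasp_force: 51.8
```

```bash
python3 -c "
from h import *
inc((.4761,-.2956,.041,3.3))"
```

```text
t 5.32 pos [ 477.6 -297.3   44. ] yaw 3.25 tilt [-0.  0.] w 0.486 gf 51.8 F [ 0.5  0.6 -1.2] q7 2.3
(0.4761, -0.2956, 0.041, 3.3) -> [1.4 1.8 3. ] [ 0.   -0.   -0.05]
```

>>> step_arm([
  [[-1,0,0,2,0,0,0],[-1,0,0,3,0,0,0],[1,0,0,3,0,0,0],[1,0,0,3,0,0,0],[1,0,0,3,0,0,0],[1,0,0,3,0,0,0],[1,0,0,-25,0,0,0],[1,0,0,-60,0,0,0],[1,0,0,-90,0,0,0],[1,0,0,-106,0,0,0]],
])

```text
t: 6.15
eef_pos: [0.4788, -0.2984, 0.1535]
tool_rot: [0.002, -0.028, 1.0, -0.001]
contact_force: [0.9, 0.0, 0.2]
gripper_width: 1.003
grasp_force: 0.0
```

```bash
python3 -c "
from h import *
for n,z0 in(('wrist',.046),('scene',.04),('side',.04)):
  c=shot(n)
  for col in('green','red'):
    for r in measure(c,col,n,z0,25):
      if 12<r[5][1]<20 and 28<r[5][0]<40: print(n,col,r[0],np.round(r[1:3]),np.round(r[4],4),np.round(r[5]),round(np.degrees(r[6]),1))
inc((.664,-.120,.15,-2),(.664,-.120,.033,-2),(.4732,-.1263,.15,0.5))"
```

```text
wrist green 73 [584. 349.] [0.6893 0.1064] [38. 14.] 56.2
wrist red 496 [505. 223.] [ 0.4923 -0.13  ] [34. 16.] -88.9
scene green 83 [321. 251.] [0.6955 0.1147] [34. 16.] 88.9
scene green 66 [247. 203.] [ 0.684  -0.1207] [32. 16.] 90.0
scene green 49 [239. 130.] [ 0.4921 -0.3006] [34. 18.] -84.9
scene red 54 [287. 154.] [ 0.4922 -0.1263] [33. 15.] -90.0
side green 66 [382. 213.] [ 0.6851 -0.1217] [35. 17.] 88.2
side red 77 [317. 239.] [ 0.4942 -0.1264] [35. 16.] -88.3
t 6.3 pos [ 478.5 -297.8  151.4] yaw 3.25 tilt [ 0.18 -0.06] w 1.001 gf 0.0 F [ 0.   0.2 -0.8] q7 2.24
(0.664, -0.12, 0.15, -2) -> [-195.3  167.     1.8] [-0.07  0.18  5.25]
(0.664, -0.12, 0.033, -2) -> [-195.   167.1  118.8] [-0.07  0.18  5.25]
(0.4732, -0.1263, 0.15, 0.5) -> [ -4.5 171.5   1.2] [-0.07  0.18  2.75]
```

>>> step_arm([
  [[1,-1,30,0,0,0,2.5],[1,-2,65,0,0,0,2.5],[1,-3,100,0,0,0,2.5],[1,-4,135,5,0,0,2.5],[1,-4.5,160,15,0,0,2.5],[1,-4.5,171,35,0,0,2.5],[1,-4.5,171,60,0,0,2.5],[1,-4.5,171,60,0,0,2.5]],
])

```text
t: 6.97
eef_pos: [0.469, -0.1244, 0.0858]
tool_rot: [-0.004, -0.008, 1.0, 0.001]
contact_force: [-0.2, -0.1, -0.2]
gripper_width: 0.997
grasp_force: 0.0
```

```bash
python3 -c "
from h import *
c=shot('wrist')
for r in measure(c,'red','wrist',.04,60): print(r[0],np.round(r[1:3]),np.round(r[4],4),np.round(r[5]),round(np.degrees(r[6]),1))
inc((.4732,-.1265,.033,0.7))"
```

```text
1371 [317. 266.] [ 0.4944 -0.1262] [35. 16.] -89.0
1182 [620. 300.] [0.5591 0.2031] [155.  35.] -0.1
66 [  4. 209.] [ 0.4667 -0.4201] [17.  9.] -75.7
t 7.02 pos [ 469.9 -125.7   87.6] yaw 0.8 tilt [-0.38  0.03] w 1.003 gf 0.0 F [-0.5  0.   0.3] q7 1.9
(0.4732, -0.1265, 0.033, 0.7) -> [-3.7 -0.9 54.5] [ 0.04 -0.38  0.1 ]
```

>>> step_arm([
  [[1,-4,-1,25,0,0,0],[1,-4.5,-1,45,0,0,0],[1,-4.5,-1,53,0,0,0],[1,-4.5,-1,53,0,0,0],[-1,-4.5,-1,53,0,0,0],[-1,-4.5,-1,53,0,0,0],[-1,-4.5,-1,53,0,0,0],[-1,-4.5,-1,53,0,0,0],[-1,-4.5,-1,53,0,0,0],[-1,-4.5,-1,53,0,0,0]],
], force=50)

```text
t: 7.85
eef_pos: [0.4777, -0.1275, 0.0382]
tool_rot: [0.001, -0.006, 1.0, -0.0]
contact_force: [-1.4, 0.5, 6.7]
gripper_width: 0.482
grasp_force: 50.5
```

>>> step_arm([
  [[-1,0,0,0,0,0,0],[-1,0,0,-20,0,0,0],[-1,0,0,-55,0,0,0],[-1,0,0,-90,0,0,0],[-1,0,0,-110,0,0,0],[-1,0,0,-120,0,0,0],[-1,0,0,-120,0,0,0]],
])

```text
t: 8.43
eef_pos: [0.4782, -0.1274, 0.1593]
tool_rot: [0.002, -0.007, 1.0, -0.0]
contact_force: [-0.2, 0.4, -1.1]
gripper_width: 0.48
grasp_force: 51.8
```

```bash
python3 -c "
from h import *
inc((.47,.263,.15,.4),(.556,.263,.10,.4),(.480,.2626,.1,.4))"
```

```text
t 8.43 pos [ 478.2 -127.4  159.3] yaw 0.76 tilt [ 0.27 -0.  ] w 0.48 gf 51.8 F [-0.2  0.4 -1.1] q7 1.85
(0.47, 0.263, 0.15, 0.4) -> [  3.1 390.5   9.2] [-0.    0.27  0.36]
(0.556, 0.263, 0.1, 0.4) -> [-82.7 389.4  59.6] [-0.    0.27  0.36]
(0.48, 0.2626, 0.1, 0.4) -> [ -6.7 390.   59.3] [-0.    0.27  0.36]
```

>>> step_arm([
  [[-1,0,20,0,0,0,0],[-1,-1,58,0,0,0,0],[-1,-2,98,0,0,0,0],[-1,-2,138,0,0,0,0],[-1,-3,178,0,0,0,0],[-1,-4,218,0,0,0,0],[-1,-4,258,0,0,0,0],[-1,-5,298,0,0,0,0],[-1,-5,338,0,0,0,0.4],[-1,-5,370,5,0,0,0.4]],
])

```text
t: 9.27
eef_pos: [0.4759, 0.2462, 0.1508]
tool_rot: [-0.001, -0.004, 1.0, 0.0]
contact_force: [1.2, -0.7, -2.1]
gripper_width: 0.481
grasp_force: 51.7
```

>>> step_arm([
  [[-1,-1,15,20,0,0,0],[-1,-2,20,40,0,0,0],[-1,-2,20,45,0,0,0],[-1,-2,20,45,0,0,0],[-1,-2,20,45,0,0,0]],
])

```text
t: 9.68
eef_pos: [0.4786, 0.2611, 0.1062]
tool_rot: [-0.001, -0.002, 1.0, -0.001]
contact_force: [0.4, -0.7, -1.2]
gripper_width: 0.477
grasp_force: 51.6
```

```bash
python3 -c "
from h import *
c=shot('wrist','w3.png')
for r in measure(c,'red','wrist',.006,60): print(r[0],np.round(r[1:3]),np.round(r[4],4),np.round(r[5]),round(np.degrees(r[6]),1))
inc((.483,.2626,.044,.4))"
```

```text
2959 [320. 302.] [0.5718 0.2608] [65. 47.] -89.9
865 [322. 168.] [0.4522 0.2612] [50.  9.] -89.7
75 [283. 167.] [0.4523 0.2326] [12.  3.] -1.1
854 [408. 185.] [0.4701 0.328 ] [124.   5.] 0.0
t 9.73 pos [479.2 261.4 107.1] yaw 0.24 tilt [-0.02 -0.04] w 0.479 gf 51.6 F [ 0.5 -0.8 -1.1] q7 1.06
(0.483, 0.2626, 0.044, 0.4) -> [-3.9  1.3 63.1] [-0.04 -0.02 -0.16]
```

View pics/w3.png

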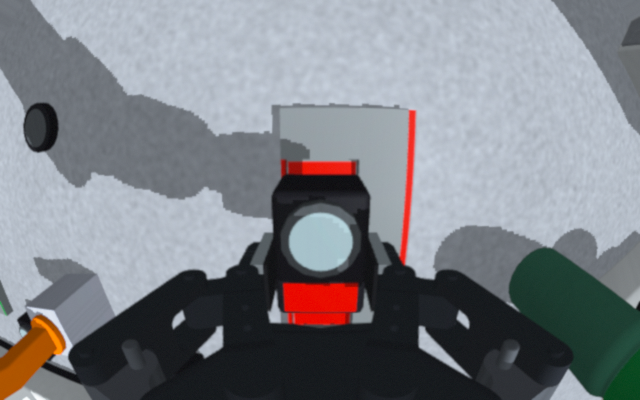

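The red module is above the nest; red floor shows at px (322,168). I'm lowering it with a small x correction, then releasing.

>>> step_arm([
  [[-1,-4,0.5,20,0,0,0],[-1,-5,0.5,38,0,0,0],[-1,-5,0.5,48,0,0,0],[-1,-5,0.5,54,0,0,0],[-1,-5,0.5,58,0,0,0],[-1,-5,0.5,61,0,0,0],[-1,-5,0.5,63,0,0,0],[-1,-5,0.5,63,0,0,0]],
])

```text
t: 10.4
eef_pos: [0.4843, 0.2634, 0.0444]
tool_rot: [0.0, -0.003, 1.0, 0.0]
contact_force: [-0.0, 0.5, -1.2]
gripper_width: 0.482
grasp_force: 51.7
```

>>> step_arm([
  [[1,0,0,0,0,0,0],[1,0,0,0,0,0,0],[1,0,0,0,0,0,0],[1,0,0,0,0,0,0],[1,0,0,-25,0,0,0],[1,0,0,-60,0,0,0],[1,0,0,-95,0,0,0],[1,0,0,-120,0,0,0],[1,0,0,-120,0,0,0]],
])

```text
t: 11.15
eef_pos: [0.4869, 0.2649, 0.1695]
tool_rot: [0.004, -0.003, 1.0, 0.003]
contact_force: [0.1, 0.0, -0.3]
gripper_width: 0.998
grasp_force: 0.0
```

```bash
cat >> h.py <<'E'
def tags():
  for n in('scene','side'):
    c=shot(n)
    for col in('green','red'):
      for r in measure(c,col,n,.04,25):
        if 12<r[5][1]<20 and 28<r[5][0]<40: print(n,col,r[0],np.round(r[1:3]),np.round(r[4],4),np.round(r[5]),round(np.degrees(r[6]),1))
E
python3 -c "
from h import *
tags()
inc((.6766,.114,.16,.8),(.6766,.114,.035,.8))"
```

```text
scene green 82 [321. 251.] [0.6954 0.1146] [34. 15.] 87.8
scene green 63 [247. 203.] [ 0.6839 -0.1207] [32. 15.] 86.2
scene green 47 [239. 130.] [ 0.4911 -0.3005] [33. 16.] -89.8
scene red 78 [412. 218.] [0.4954 0.263 ] [34. 16.] -89.9
side green 66 [382. 213.] [ 0.6851 -0.1217] [35. 17.] 88.2
side green 46 [343. 160.] [0.6976 0.114 ] [35. 18.] -86.4
t 11.25 pos [484.4 263.6 165. ] yaw 0.35 tilt [0.11 0.1 ] w 1.001 gf 0.0 F [-0.2 -0.1 -0.2] q7 1.05
(0.6766, 0.114, 0.16, 0.8) -> [-191.3 -150.8    5.1] [ 0.1   0.11 -0.45]
(0.6766, 0.114, 0.035, 0.8) -> [-191.  -151.   130.1] [ 0.1   0.11 -0.45]
```

>>> step_arm([
  [[1,-20,-15,0,0,0,0],[1,-48,-38,0,0,0,0],[1,-78,-62,0,0,0,0],[1,-108,-86,0,0,0,0],[1,-138,-110,0,0,0,0],[1,-168,-133,10,0,0,0],[1,-191,-151,40,0,0,0],[1,-191,-151,70,0,0,0],[1,-191,-151,75,0,0,0],[1,-191,-151,75,0,0,0]],
])

```text
t: 12.08
eef_pos: [0.6725, 0.1133, 0.0847]
tool_rot: [-0.004, -0.003, 1.0, -0.001]
contact_force: [-1.1, -0.4, -0.3]
gripper_width: 0.998
grasp_force: 0.0
```

```bash
python3 -c "
from h import *
c=shot('wrist','w4.png')
for r in measure(c,'green','wrist',.04,60): print(r[0],np.round(r[1:3]),np.round(r[4],4),np.round(r[5]),round(np.degrees(r[6]),1))
inc((.6766,.114,.036,.8))"
```

```text
1479 [322. 267.] [0.6978 0.1141] [36. 18.] 87.0
442 [ 41. 232.] [ 0.6856 -0.1226] [36. 18.] 87.9
t 12.13 pos [674.  114.3  87.2] yaw 0.42 tilt [-0.25 -0.01] w 0.999 gf 0.0 F [0.1 0.6 1. ] q7 1.45
(0.6766, 0.114, 0.036, 0.8) -> [-2.9 -0.4 51.2] [-0.01 -0.25 -0.38]
```

View pics/w4.png

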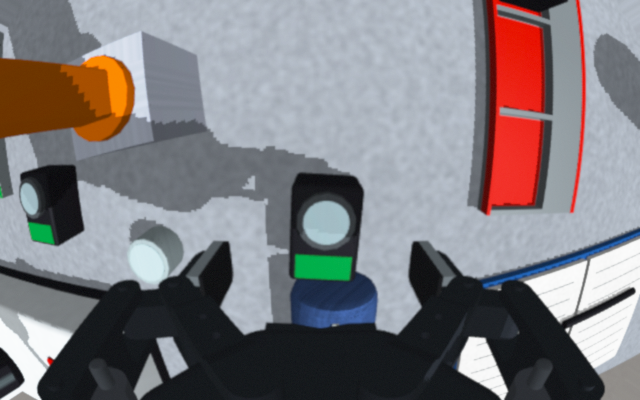

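The module is at px (327,225) with its tag at (322,267). The blue bottle starts just beyond it but sits clear of the finger paths.

>>> step_arm([
  [[1,-3,-0.5,22,0,0,-2],[1,-3,-0.5,40,0,0,-2],[1,-3,-0.5,49,0,0,-2],[1,-3,-0.5,50,0,0,-2],[-1,-3,-0.5,50,0,0,-2],[-1,-3,-0.5,50,0,0,-2],[-1,-3,-0.5,50,0,0,-2],[-1,-3,-0.5,50,0,0,-2],[-1,-3,-0.5,50,0,0,-2],[-1,-3,-0.5,50,0,0,-2]],
], force=50)

```text
t: 12.97
eef_pos: [0.68, 0.1133, 0.0409]
tool_rot: [0.001, -0.02, 1.0, 0.0]
contact_force: [-0.8, 0.3, 4.9]
gripper_width: 0.487
grasp_force: 49.7
```

>>> step_arm([
  [[-1,0,0,0,0,0,0],[-1,0,0,-20,0,0,0],[-1,0,0,-55,0,0,0],[-1,0,0,-95,0,0,0],[-1,0,0,-135,0,0,0],[-1,0,0,-175,0,0,0],[-1,0,0,-180,0,0,0],[-1,0,0,-180,0,0,0]],
])

```text
t: 13.63
eef_pos: [0.6809, 0.113, 0.2236]
tool_rot: [0.004, -0.02, 1.0, 0.001]
contact_force: [0.6, 1.1, -1.8]
gripper_width: 0.478
grasp_force: 50.0
```

```bash
python3 -c "
from h import *
tags()
inc((.552,-.2912,.20,3.3),(.552,-.2912,.10,3.3))"
```

```text
scene green 64 [247. 203.] [ 0.6839 -0.1207] [32. 15.] 85.9
scene green 50 [239. 130.] [ 0.4918 -0.3005] [33. 17.] -89.8
scene red 74 [412. 218.] [0.4947 0.2629] [34. 15.] -89.9
side green 66 [382. 213.] [ 0.6851 -0.1217] [35. 17.] 88.2
t 13.73 pos [678.2 112.9 218.4] yaw 2.35 tilt [-0.06  0.  ] w 0.487 gf 50.0 F [-0.3 -0.2 -2.4] q7 1.46
(0.552, -0.2912, 0.2, 3.3) -> [ 142.6 -398.6   18.5] [ 0.   -0.06 -0.95]
(0.552, -0.2912, 0.1, 3.3) -> [ 142.5 -398.6  118.5] [ 0.   -0.06 -0.95]
```

>>> step_arm([
  [[-1,6,-18,0,0,0,0],[-1,18,-54,0,0,0,0],[-1,31,-92,0,0,0,0],[-1,44,-130,0,0,0,0],[-1,57,-168,0,0,0,0],[-1,71,-206,0,0,0,0],[-1,84,-244,0,0,0,-0.9],[-1,97,-282,0,0,0,-0.9],[-1,110,-320,5,0,0,-0.9],[-1,123,-355,20,0,0,-0.9]],
])

```text
t: 14.57
eef_pos: [0.5691, -0.2499, 0.1987]
tool_rot: [0.0, -0.028, 1.0, -0.0]
contact_force: [1.6, -0.1, -2.2]
gripper_width: 0.485
grasp_force: 50.1
```

>>> step_arm([
  [[-1,10,-28,20,0,0,0],[-1,18,-44,50,0,0,0],[-1,18,-44,85,0,0,0],[-1,18,-44,97,0,0,0],[-1,18,-44,97,0,0,0],[-1,18,-44,97,0,0,0]],
])

```text
t: 15.07
eef_pos: [0.5547, -0.2906, 0.1011]
tool_rot: [-0.001, -0.029, 1.0, 0.001]
contact_force: [0.8, -0.3, -2.1]
gripper_width: 0.484
grasp_force: 50.0
```

```bash
python3 -c "
from h import *
inc((.554,-.2912,.047,3.3))"
```

```text
t 15.07 pos [ 554.7 -290.6  101.1] yaw 3.32 tilt [-0.14  0.08] w 0.484 gf 50.0 F [ 0.8 -0.3 -2.1] q7 2.18
(0.554, -0.2912, 0.047, 3.3) -> [ 0.6 -0.6 54.1] [ 0.09 -0.14  0.02]
```

>>> step_arm([
  [[-1,0.5,-0.5,15,0,0,0],[-1,0.5,-0.5,30,0,0,0],[-1,0.5,-0.5,40,0,0,0],[-1,0.5,-0.5,46,0,0,0],[-1,0.5,-0.5,50,0,0,0],[-1,0.5,-0.5,53,0,0,0],[-1,0.5,-0.5,54,0,0,0],[-1,0.5,-0.5,54,0,0,0]],
])

```text
t: 15.73
eef_pos: [0.5548, -0.2924, 0.0483]
tool_rot: [0.0, -0.028, 1.0, -0.0]
contact_force: [0.4, -0.7, -1.8]
gripper_width: 0.49
grasp_force: 50.1
```

>>> step_arm([
  [[1,0,0,0,0,0,0],[1,0,0,0,0,0,0],[1,0,0,0,0,0,0],[1,0,0,0,0,0,0],[1,0,0,-25,0,0,0],[1,0,0,-60,0,0,0],[1,0,0,-95,0,0,0],[1,0,0,-110,0,0,0],[1,0,0,-110,0,0,0]],
])

```text
t: 16.48
eef_pos: [0.557, -0.2938, 0.1629]
tool_rot: [0.004, -0.028, 1.0, -0.002]
contact_force: [0.3, -0.3, 0.4]
gripper_width: 1.0
grasp_force: 0.0
```

```bash
python3 -c "
from h import *
tags()
inc((.6643,-.1207,.10,-2.5))"
```

```text
scene green 64 [247. 203.] [ 0.6839 -0.1207] [32. 15.] 85.9
scene green 54 [223. 147.] [ 0.5682 -0.2961] [32. 16.] -88.9
scene green 50 [239. 130.] [ 0.4918 -0.3006] [34. 17.] -84.9
scene red 75 [412. 218.] [0.4947 0.263 ] [34. 15.] -89.9
t 16.58 pos [ 554.8 -292.3  158.6] yaw 3.25 tilt [ 0.08 -0.02] w 1.001 gf 0.0 F [-0.7 -0.9 -0.3] q7 2.17
(0.6643, -0.1207, 0.1, -2.5) -> [-119.   165.2   58.7] [-0.02  0.08  5.75]
```

>>> step_arm([
  [[1,-15,20,0,0,0,3],[1,-35,48,0,0,0,5.7],[1,-57,78,0,0,0,5.7],[1,-80,110,5,0,0,5.7],[1,-102,142,15,0,0,5.7],[1,-119,165,35,0,0,5.7],[1,-119,165,58,0,0,5.7],[1,-119,165,68,0,0,5.7],[1,-119,165,68,0,0,5.7]],
])

```text
t: 17.33
eef_pos: [0.6607, -0.1206, 0.0855]
tool_rot: [-0.004, 0.021, 1.0, 0.0]
contact_force: [-0.4, -0.6, -0.4]
gripper_width: 1.004
grasp_force: 0.0
```

```bash
python3 -c "
from h import *
c=shot('wrist')
for r in measure(c,'green','wrist',.04,60): print(r[0],np.round(r[1:3]),np.round(r[4],4),np.round(r[5]),round(np.degrees(r[6]),1))
inc((.6645,-.1207,.036,-2.5))"
```

```text
1441 [322. 266.] [ 0.6857 -0.1214] [36. 17.] 87.5
776 [ 64. 112.] [ 0.5714 -0.3007] [37. 18.] 90.0
4606 [103. 174.] [ 0.6102 -0.2689] [94. 49.] 3.7
1415 [163. 111.] [ 0.5826 -0.2133] [143.   5.] 3.4
132 [104.  22.] [ 0.5167 -0.2578] [30. 16.] -46.0
592 [61. 12.] [ 0.492 -0.305] [37. 18.] -86.7
t 17.38 pos [ 661.7 -122.    87.7] yaw -2.54 tilt [-0.3  -0.03] w 0.998 gf 0.0 F [-0.1 -0.7 -0.2] q7 1.79
(0.6645, -0.1207, 0.036, -2.5) -> [-3.   1.5 51.7] [-0.05 -0.3  -0.04]
```

>>> step_arm([
  [[1,-2,1,22,0,0,0],[1,-2,1,40,0,0,0],[1,-2,1,49,0,0,0],[1,-2,1,50,0,0,0],[-1,-2,1,50,0,0,0],[-1,-2,1,50,0,0,0],[-1,-2,1,50,0,0,0],[-1,-2,1,50,0,0,0],[-1,-2,1,50,0,0,0],[-1,-2,1,50,0,0,0]],
], force=50)

```text
t: 18.22
eef_pos: [0.667, -0.1203, 0.0415]
tool_rot: [0.001, 0.021, 1.0, -0.0]
contact_force: [-1.3, -0.4, 6.3]
gripper_width: 0.479
grasp_force: 52.6
```

>>> step_arm([
  [[-1,0,0,0,0,0,0],[-1,0,0,-20,0,0,0],[-1,0,0,-55,0,0,0],[-1,0,0,-80,0,0,0],[-1,0,0,-90,0,0,0],[-1,0,0,-90,0,0,0]],
])

```text
t: 18.72
eef_pos: [0.6677, -0.1202, 0.1328]
tool_rot: [0.003, 0.021, 1.0, -0.0]
contact_force: [0.4, -0.6, -1.6]
gripper_width: 0.479
grasp_force: 51.8
```

```bash
python3 -c "
from h import *
inc((.6293,-.2867,.13,3.3))"
```

```text
t 18.72 pos [ 667.7 -120.2  132.8] yaw -2.45 tilt [ 0.29 -0.02] w 0.479 gf 51.8 F [ 0.4 -0.6 -1.6] q7 1.78
(0.6293, -0.2867, 0.13, 3.3) -> [  31.3 -168.     2.7] [-0.02  0.29 -5.75]
```

>>> step_arm([
  [[-1,4,-20,0,0,0,-2],[-1,9,-50,0,0,0,-4],[-1,15,-82,0,0,0,-5.7],[-1,21,-115,0,0,0,-5.7],[-1,27,-147,0,0,0,-5.7],[-1,31,-168,10,0,0,-5.7],[-1,31,-168,32,0,0,-5.7],[-1,31,-168,32,0,0,-5.7],[-1,31,-168,32,0,0,-5.7]],
])

```text
t: 19.47
eef_pos: [0.626, -0.2847, 0.0948]
tool_rot: [-0.003, -0.029, 1.0, 0.002]
contact_force: [0.0, 0.5, -1.3]
gripper_width: 0.478
grasp_force: 51.6
```

```bash
python3 -c "
from h import *
inc((.6293,-.2867,.047,3.3))"
```

```text
t 19.47 pos [ 626.  -284.7   94.8] yaw 3.27 tilt [-0.32  0.18] w 0.478 gf 51.6 F [ 0.   0.5 -1.3] q7 2.13
(0.6293, -0.2867, 0.047, 3.3) -> [-3.4 -2.3 47.8] [ 0.19 -0.31 -0.03]
```

>>> step_arm([
  [[-1,-2,-1.5,15,0,0,0],[-1,-2,-1.5,27,0,0,0],[-1,-2,-1.5,36,0,0,0],[-1,-2,-1.5,42,0,0,0],[-1,-2,-1.5,46,0,0,0],[-1,-2,-1.5,48,0,0,0],[-1,-2,-1.5,49,0,0,0],[-1,-2,-1.5,49,0,0,0]],
])

```text
t: 20.13
eef_pos: [0.6301, -0.2879, 0.0491]
tool_rot: [0.0, -0.028, 1.0, -0.0]
contact_force: [0.0, -0.5, -1.6]
gripper_width: 0.48
grasp_force: 51.7
```

>>> step_arm([
  [[1,0,0,0,0,0,0],[1,0,0,0,0,0,0],[1,0,0,0,0,0,0],[1,0,0,0,0,0,0],[1,0,0,-25,0,0,0],[1,0,0,-60,0,0,0],[1,0,0,-95,0,0,0],[1,0,0,-135,0,0,0],[1,0,0,-170,0,0,0],[1,0,0,-200,0,0,0]],
])

```text
t: 20.97
eef_pos: [0.6304, -0.2882, 0.2525]
tool_rot: [0.001, -0.028, 1.0, -0.001]
contact_force: [1.5, 0.3, 0.3]
gripper_width: 1.004
grasp_force: 0.0
```

```bash
python3 -c "
from h import *
tags()
c=shot('scene','s2.png'); d=shot('side')
for n,c in(('scene',c),('side',d)):
  for r in measure(c,'orange',n,.148,20): print(n,r[0],np.round(r[1:3]),np.round(r[4],4),np.round(r[5]),round(np.degrees(r[6]),1))
inc((.594,.005,.25,0))
# upscaled crop
im=cv2.cvtColor(c['image'],cv2.COLOR_RGB2BGR)
a=shot('scene')['image'][:,:,::-1]
cv2.imwrite('pics/pen.png',np.hstack([cv2.resize(a[150:230,260:350],(360,320),interpolation=2),cv2.resize(im[130:230,290:380],(320,320),interpolation=2)]))"
```

```text
scene green 56 [207. 166.] [ 0.6441 -0.2909] [33. 15.] -87.6
scene green 53 [224. 147.] [ 0.5682 -0.2961] [32. 16.] -88.9
scene green 49 [239. 130.] [ 0.4918 -0.3006] [34. 17.] -84.9
scene red 73 [412. 218.] [0.4947 0.2634] [33. 15.] -89.9
side green 124 [353. 293.] [ 0.5009 -0.2937] [35. 20.] -86.5
side green 114 [382. 278.] [ 0.5757 -0.2897] [36. 18.] -89.2
side green 101 [409. 263.] [ 0.652 -0.284] [36. 17.] -83.5
scene 313 [305. 185.] [0.6119 0.0177] [81. 35.] 32.5
side 56 [329. 162.] [0.5945 0.0038] [24. 22.] 11.6
t 21.17 pos [ 630.3 -288.   250.2] yaw 3.25 tilt [ 0.13 -0.03] w 1.0 gf 0.0 F [-0.8  0.4 -0.6] q7 2.09
(0.594, 0.005, 0.25, 0) -> [ 19.7 294.6  -0. ] [-0.04  0.13  3.25]
```

View pics/pen.png

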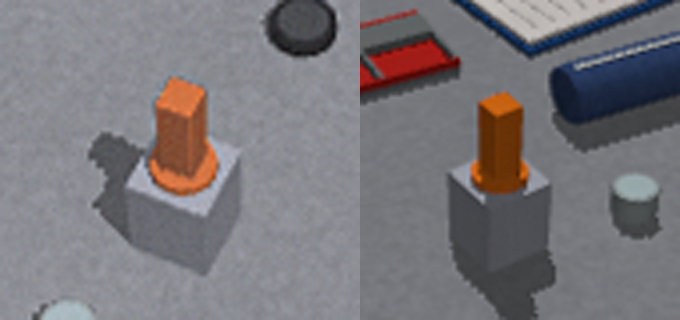

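View pics/s2.png

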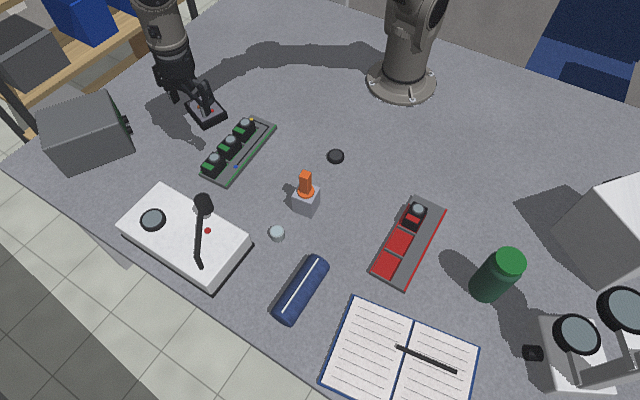

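All four modules sit in their nests: greens at scene px (207,166), (223,147), (239,130), red at (412,218). Pen's top-face corners are visible in the crop at (156,104), (177,78), (207,87) and (182,113), so I compute its position and yaw from them.

Run:
```python
from h import *
c=shot('scene');d=shot('side')
A=[(260+x/4,150+y/4) for x,y in((156,104),(177,78),(207,87),(184,114))]
B=[(290+(x-360)/3.556,130+y/3.2) for x,y in((478,103),(500,93),(523,103),(502,114))]
for n,k,P in(('scene',c,A),('side',d,B)):
    X=np.array([onplane(k,u-.5,v-.5,.153,n)[:2] for u,v in P]); e=np.diff(np.vstack([X,X[:1]]),axis=0)
    print(n,np.round(X.mean(0),4),np.round(np.hypot(*e.T)*1000),np.round(np.degrees(np.arctan2(e[:,1],e[:,0]))%90,1))
inc((.594,.005,.25,0))
```

```text
scene [0.5907 0.0017] [23. 19. 24. 18.] [90.  11.7 88.   8.6]
side [0.5921 0.0006] [20. 20. 20. 22.] [12.3 25.3 15.7 24.4]
t 21.32 pos [ 629.2 -287.3  247.2] yaw 3.25 tilt [-0.16  0.06] w 1.001 gf 0.0 F [ 0.1  0.2 -0.4] q7 2.09
(0.594, 0.005, 0.25, 0) -> [ 18.5 293.8  -2.3] [ 0.07 -0.16  3.25]
```

>>> step_arm([
  [[1,1,20,0,0,0,3],[1,4,55,0,0,0,3],[1,7,95,0,0,0,3.2],[1,10,135,0,0,0,3.2],[1,13,175,0,0,0,3.2],[1,16,215,0,0,0,3.2],[1,19,250,0,0,0,3.2],[1,20,280,0,0,0,3.2],[1,20,290,0,0,0,3.2],[1,20,290,0,0,0,3.2]],
])

```text
t: 22.15
eef_pos: [0.5928, 0.0048, 0.2476]
tool_rot: [-0.001, -0.004, 1.0, 0.001]
contact_force: [1.1, -0.0, 0.3]
gripper_width: 1.002
grasp_force: 0.0
```

```bash
python3 -c "
from h import *
c=shot('wrist')
for r in measure(c,'orange','wrist',.153,20): print(r[0],np.round(r[1:3]),np.round(r[4],4),np.round(r[5]),round(np.degrees(r[6]),1))
inc((.592,.002,.25,0))
im=c['image'][:,:,::-1]; cv2.imwrite('pics/pw.png',cv2.resize(im[130:280,220:420],(800,600),interpolation=2))"
```

```text
1759 [317. 190.] [0.5813 0.0022] [43. 32.] 7.9
t 22.2 pos [593.1   1.6 247.9] yaw 0.21 tilt [-0.11 -0.02] w 1.0 gf 0.0 F [ 0.3 -0.4  0. ] q7 1.55
(0.592, 0.002, 0.25, 0) -> [ 1.1  0.4 -2.1] [-0.02 -0.11  0.21]
```

View pics/pw.png

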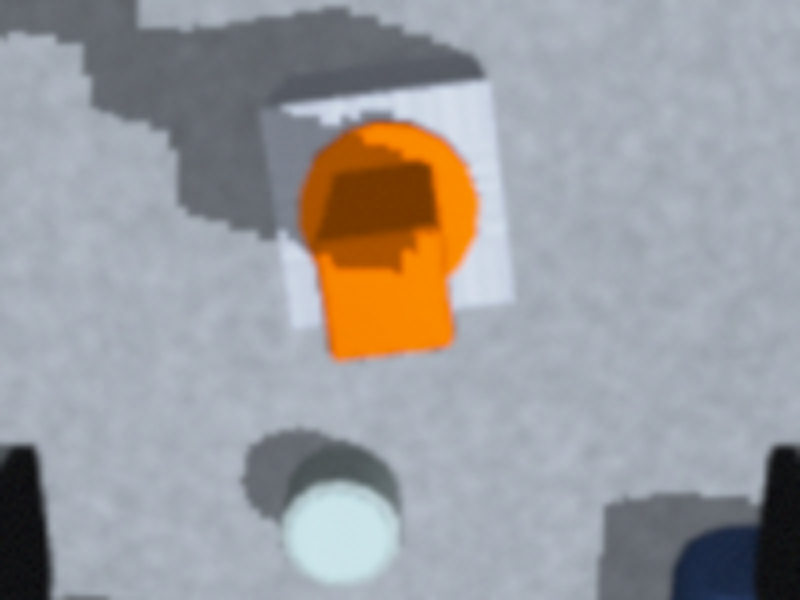

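Run:
```python
from h import *
c=shot('wrist')
for z,P in((.153,((318,240),(441,228),(454,340),(334,360))),(.075,((264,108),(490,80),(514,298),(292,328)))):
    X=np.array([onplane(c,220+u/4-.5,130+v/4-.5,z,'wrist')[:2] for u,v in P]); e=np.diff(np.vstack([X,X[:1]]),axis=0)
    print(z,np.round(X.mean(0),4),np.round(np.hypot(*e.T)*1000,1),np.round((np.degrees(np.arctan2(e[:,1],e[:,0]))+45)%90-45,1))
inc((.592,.002,.125,6))
```

```text
0.153 [ 0.5918 -0.002 ] [22.6 21.7 22.9 23.4] [ 5.9  7.1 10.2  6.5]
0.075 [ 0.5922 -0.0023] [55.2 55.2 56.6 56.3] [7.2 7.4 8.3 6. ]
t 22.25 pos [ 5.933e+02 -4.000e-01  2.482e+02] yaw 0.03 tilt [-0.08 -0.06] w 1.003 gf 0.0 F [-0.2 -0.9  0.3] q7 1.55
(0.592, 0.002, 0.125, 6) -> [  1.1   2.6 123.2] [-0.06 -0.08 -5.97]
```

>>> step_arm([
  [[1,1,0,25,0,0,-5],[1,1,0,50,0,0,-7],[1,1,0,75,0,0,-7],[1,1,0,95,0,0,-7],[1,1,0,112,0,0,-7],[1,1,0,120,0,0,-7],[1,1,0,123,0,0,-7],[1,1,0,123,0,0,-7],[1,1,0,123,0,0,-7],[1,1,0,123,0,0,-7]],
])

```text
t: 23.08
eef_pos: [0.5935, 0.0001, 0.1272]
tool_rot: [0.001, -0.061, 0.998, -0.0]
contact_force: [0.9, -0.0, 0.3]
gripper_width: 0.995
grasp_force: 0.0
```

```bash
python3 -c "
from h import *
tags()
c=shot('wrist','pg.png')
inc((.592,-.001,.125,7))"
```

```text
scene green 56 [207. 166.] [ 0.6441 -0.2909] [33. 15.] -87.6
scene green 52 [223. 147.] [ 0.5682 -0.2962] [32. 16.] -88.9
scene green 47 [238. 129.] [ 0.4918 -0.3009] [33. 17.] -84.9
scene red 72 [412. 218.] [0.4946 0.2634] [33. 15.] -89.7
side green 115 [382. 278.] [ 0.5757 -0.2897] [36. 18.] -89.2
side green 101 [409. 263.] [ 0.652 -0.284] [36. 17.] -83.5
t 23.23 pos [593.1   0.6 126.9] yaw 7.05 tilt [0.09 0.02] w 1.001 gf 0.0 F [-0.5  0.4 -0.1] q7 1.7
(0.592, -0.001, 0.125, 7) -> [ 1.3 -1.5  1.9] [0.01 0.09 0.05]
```

View pics/pg.png

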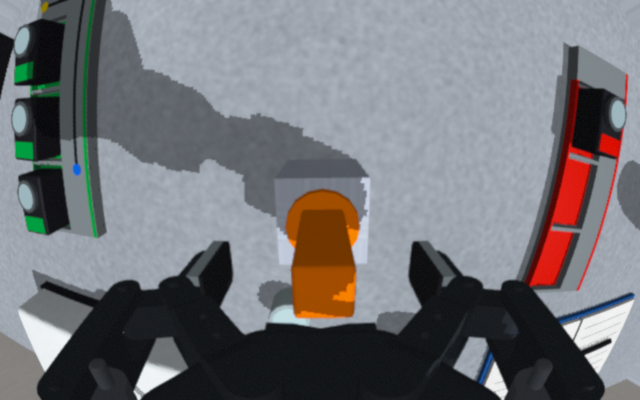

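The pen stands centred between the fingers, with its top face around px (323,290). I'm closing on it.

>>> step_arm([
  [[-1,0,-0.5,2,0,0,0],[-1,0,-0.5,2,0,0,0],[-1,0,-0.5,2,0,0,0],[-1,0,-0.5,2,0,0,0],[-1,0,-0.5,2,0,0,0],[-1,0,-0.5,2,0,0,0],[-1,0,-0.5,2,0,0,0],[-1,0,-0.5,2,0,0,0],[-1,0,-0.5,2,0,0,0],[-1,0,-0.5,2,0,0,0]],
], force=90)

```text
t: 24.07
eef_pos: [0.5929, 0.0002, 0.1242]
tool_rot: [0.0, -0.062, 0.998, 0.0]
contact_force: [1.0, -0.1, 2.4]
gripper_width: 0.274
grasp_force: 88.2
```

Run:
```python
from h import *
for i in range(3):
    c=shot('wrist'); inc()
cv2.imwrite('pics/pg2.png',cv2.resize(c['image'][230:340,240:400,::-1],(800,550),interpolation=2))
```

```text
t 24.12 pos [5.929e+02 1.000e-01 1.242e+02] yaw 7.05 tilt [0.03 0.  ] w 0.271 gf 88.2 F [1.2 0.6 2.5] q7 1.7
t 24.17 pos [5.929e+02 2.000e-01 1.241e+02] yaw 7.05 tilt [0.03 0.01] w 0.272 gf 88.2 F [0.9 0.8 1.3] q7 1.7
t 24.22 pos [5.929e+02 2.000e-01 1.241e+02] yaw 7.05 tilt [0.03 0.01] w 0.271 gf 88.2 F [0.8 0.3 2.1] q7 1.7
```

View pics/pg2.png

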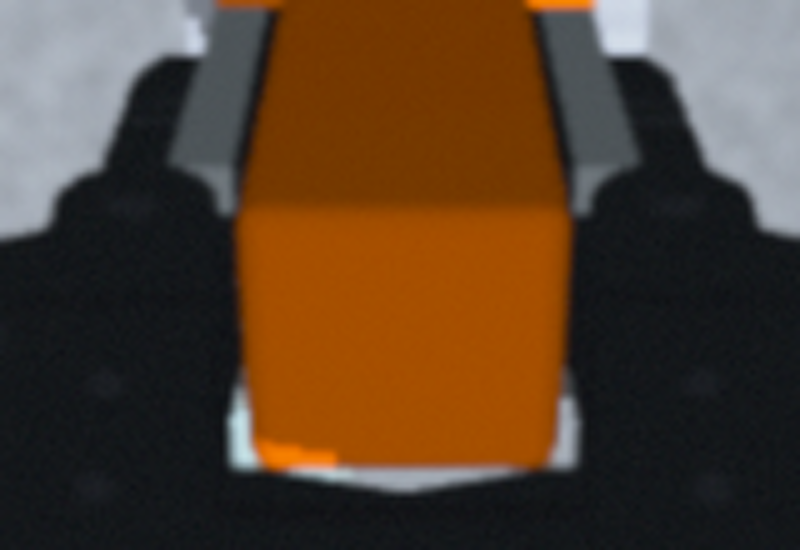

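Run:
```python
from h import *
c=shot('wrist')
P=((240,210),(570,210),(553,466),(256,466))
X=np.array([onplane(c,240+u/5-.5,230+v/5-.5,.153,'wrist')[:2] for u,v in P])
e=np.diff(np.vstack([X,X[:1]]),axis=0)
print(np.round(X.mean(0),4),np.round(np.hypot(*e.T)*1000,1))
inc((.593,0,.225,7))
```

```text
[ 5.923e-01 -4.000e-04] [23.2 23.2 23.  23.2]
t 24.27 pos [5.929e+02 1.000e-01 1.242e+02] yaw 7.05 tilt [0.03 0.  ] w 0.27 gf 88.2 F [1.5 0.3 2. ] q7 1.7
(0.593, 0, 0.225, 7) -> [-2.000e-01 -1.000e-01 -1.008e+02] [0.   0.03 0.05]
```

>>> step_arm([
  [[-1,0,0,-5,0,0,0],[-1,0,0,-15,0,0,0],[-1,0,0,-30,0,0,0],[-1,0,0,-45,0,0,0],[-1,0,0,-65,0,0,0],[-1,0,0,-85,0,0,0],[-1,0,0,-100,0,0,0],[-1,0,0,-105,0,0,0],[-1,0,0,-105,0,0,0]],
])

```text
t: 25.02
eef_pos: [0.5933, 0.0, 0.2307]
tool_rot: [0.001, -0.061, 0.998, 0.0]
contact_force: [-0.6, -0.5, -1.0]
gripper_width: 0.273
grasp_force: 88.0
```

Run:
```python
from h import *
tags()
inc((.4218,-.3147,.225,7))
c=shot('side','sp.png');cv2.imwrite('pics/spc.png',cv2.resize(c['image'][60:240,260:420,::-1],(533,600),interpolation=2))
```

```text
scene green 56 [208. 166.] [ 0.6441 -0.2909] [33. 15.] -87.6
scene green 54 [224. 147.] [ 0.5682 -0.2961] [32. 16.] -88.9
scene green 34 [239. 130.] [ 0.4919 -0.3017] [30. 14.] -90.0
scene red 73 [412. 218.] [0.4947 0.2634] [33. 15.] -89.9
side green 115 [382. 278.] [ 0.5757 -0.2897] [36. 18.] -89.2
side green 101 [409. 263.] [ 0.652 -0.284] [36. 17.] -83.5
t 25.12 pos [5.921e+02 1.000e-01 2.284e+02] yaw 7.04 tilt [-0.06 -0.  ] w 0.273 gf 88.0 F [-0.1 -0.  -1.1] q7 1.67
(0.4218, -0.3147, 0.225, 7) -> [ 207.6 -291.5    3.6] [ 0.01 -0.06  0.04]
```

View pics/spc.png

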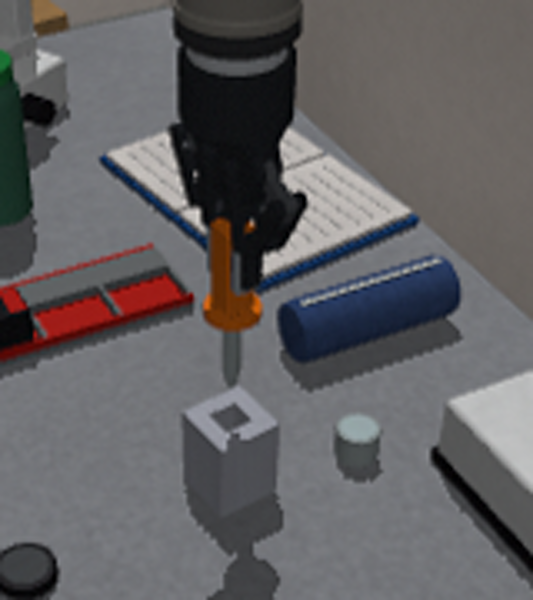

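>>> step_arm([
  [[-1,9,-12,0,0,0,0],[-1,28,-39,0,0,0,0],[-1,50,-70,0,0,0,0],[-1,72,-101,0,0,0,0],[-1,95,-133,0,0,0,0],[-1,117,-164,0,0,0,0],[-1,140,-196,0,0,0,0],[-1,162,-228,0,0,0,0],[-1,185,-260,0,0,0,0],[-1,200,-281,0,0,0,0]],
])

```text
t: 26.0
eef_pos: [0.4244, -0.3073, 0.2283]
tool_rot: [-0.001, -0.059, 0.998, -0.0]
contact_force: [0.7, 0.5, -1.5]
gripper_width: 0.27
grasp_force: 88.2
```

>>> step_arm([
  [[-1,6,-8,0,0,0,0],[-1,7.5,-10.5,15,0,0,0],[-1,7.5,-10.5,35,0,0,0],[-1,7.5,-10.5,50,0,0,0],[-1,7.5,-10.5,60,0,0,0],[-1,7.5,-10.5,60,0,0,0],[-1,7.5,-10.5,60,0,0,0],[-1,7.5,-10.5,60,0,0,0],[-1,7.5,-10.5,60,0,0,0]],
])

```text
t: 26.75
eef_pos: [0.4231, -0.3149, 0.1699]
tool_rot: [0.001, -0.062, 0.998, -0.0]
contact_force: [-0.0, -0.2, -1.9]
gripper_width: 0.269
grasp_force: 88.2
```

Run:
```python
from h import *
tags()
inc((.4216,-.3147,.150,7),(.4216,-.3147,.135,7))
c=shot('side','sq.png');cv2.imwrite('pics/sqc.png',cv2.resize(c['image'][210:350,250:410,::-1],(686,600),interpolation=2))
```

```text
scene green 56 [207. 166.] [ 0.6441 -0.2909] [33. 15.] -87.6
scene green 54 [224. 147.] [ 0.5682 -0.2961] [32. 16.] -88.9
scene green 49 [239. 130.] [ 0.4911 -0.3005] [33. 16.] -89.8
scene red 74 [412. 218.] [0.4947 0.2629] [34. 15.] -89.9
side green 114 [382. 278.] [ 0.576  -0.2897] [36. 19.] 89.4
side green 101 [409. 263.] [ 0.652 -0.284] [36. 17.] -83.5
t 26.85 pos [ 423.  -314.9  169.8] yaw 7.06 tilt [ 0.08 -0.03] w 0.268 gf 88.2 F [-0.4  0.8 -1.2] q7 2.37
(0.4216, -0.3147, 0.15, 7) -> [ 1.4  0.3 19.8] [-0.04  0.08  0.06]
(0.4216, -0.3147, 0.135, 7) -> [ 1.4  0.4 34.8] [-0.04  0.08  0.06]
```

View pics/sqc.png

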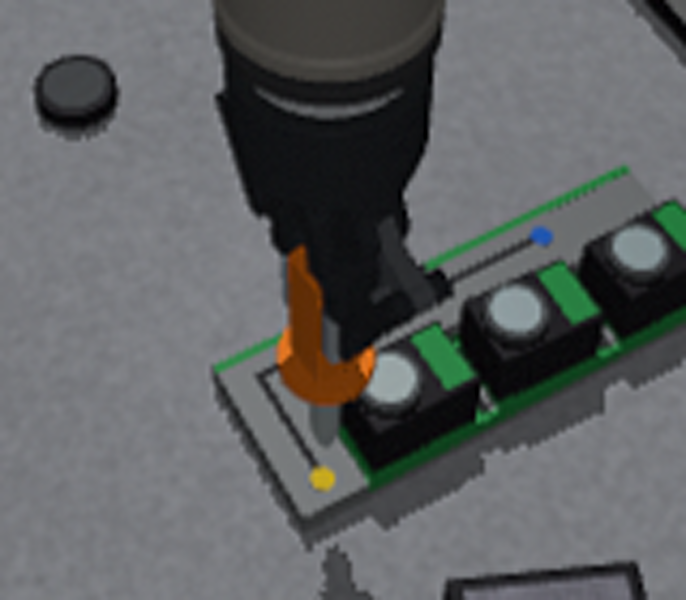

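>>> step_arm([
  [[-1,1,0,8,0,0,0],[-1,1,0,16,0,0,0],[-1,1,0,22,0,0,0],[-1,1,0,26,0,0,0],[-1,1,0,29,0,0,0],[-1,1,0,31,0,0,0],[-1,1,0,32.5,0,0,0],[-1,1,0,33.5,0,0,0],[-1,1,0,34,0,0,0],[-1,1,0,34,0,0,0]],
])

```text
t: 27.73
eef_pos: [0.4216, -0.3149, 0.1351]
tool_rot: [0.0, -0.061, 0.998, -0.0]
contact_force: [0.0, 0.4, -0.7]
gripper_width: 0.269
grasp_force: 88.4
```

Run:
```python
from h import *
c=shot('side');inc((.4214,-.3147,.135,7))
```

```text
t 27.78 pos [ 421.6 -314.9  135.2] yaw 7.05 tilt [ 0.02 -0.01] w 0.269 gf 88.4 F [-0.8 -0.1 -0.8] q7 2.4
(0.4214, -0.3147, 0.135, 7) -> [0.2 0.2 0.2] [-0.01  0.02  0.05]
```

>>> step_arm([
  [[-1,0,0,0.4,0,0,0],[-1,0,0,0.8,0,0,0],[-1,0,0,0.8,0,0,0],[-1,0,0,0.8,0,0,0]],
])

```text
t: 28.12
eef_pos: [0.4218, -0.315, 0.1348]
tool_rot: [0.0, -0.061, 0.998, -0.0]
contact_force: [-1.0, 0.5, 5.8]
gripper_width: 0.268
grasp_force: 89.1
```

Run:
```python
from h import *
o,=[np.array([.5328,-.2732])]
a=.058;R=np.array([[np.cos(a),-np.sin(a)],[np.sin(a),np.cos(a)]])
S=[o+R@np.array(p)/1000 for p in((-114,-35),(-114,30),(62,30))]
print(np.round(S,4))
inc(*[(*s,.1345,7.05) for s in S])
```

```text
[[ 0.421  -0.3147]
 [ 0.4173 -0.2499]
 [ 0.593  -0.2397]]
t 28.12 pos [ 421.8 -315.   134.8] yaw 7.04 tilt [ 0.05 -0.01] w 0.268 gf 89.1 F [-1.   0.5  5.8] q7 2.4
(np.float64(0.42102055629075996), np.float64(-0.3147494399968619), 0.1345, 7.05) -> [0.7 0.3 0.3] [-0.01  0.04 -0.01]
(np.float64(0.4172526696485952), np.float64(-0.24985873935145508), 0.1345, 7.05) -> [-3.5 65.2  0.3] [-0.01  0.04 -0.01]
(np.float64(0.5929567206269274), np.float64(-0.23965646167420893), 0.1345, 7.05) -> [-179.1   53.8    0.4] [-0.01  0.04 -0.01]
```

>>> step_arm([
  [[-1,-0.1,2,0,0,0,0],[-1,-0.2,4.5,0,0,0,0],[-1,-0.3,7,0,0,0,0],[-1,-0.4,9.5,0,0,0,0],[-1,-0.6,12,0,0,0,0],[-1,-0.7,14.5,0,0,0,0],[-1,-0.9,17,0,0,0,0],[-1,-1,19.5,0,0,0,0],[-1,-1.1,22,0,0,0,0],[-1,-1.3,24.5,0,0,0,0]],
])

```text
t: 28.95
eef_pos: [0.4204, -0.2907, 0.1347]
tool_rot: [0.001, -0.061, 0.998, -0.001]
contact_force: [-0.2, -0.2, 5.9]
gripper_width: 0.272
grasp_force: 89.2
```

Run:
```python
from h import *
inc((.4173,-.2499,.1345,7.05))
```

```text
t 28.95 pos [ 420.4 -290.7  134.7] yaw 7.05 tilt [ 0.1  -0.07] w 0.272 gf 89.2 F [-0.2 -0.2  5.9] q7 2.35
(0.4173, -0.2499, 0.1345, 7.05) -> [-1.9 40.8  0.2] [-0.08  0.09 -0.  ]
```

>>> step_arm([
  [[-1,-0.1,2.5,0,0,0,0],[-1,-0.2,5,0,0,0,0],[-1,-0.4,7.5,0,0,0,0],[-1,-0.5,10,0,0,0,0],[-1,-0.6,12.5,0,0,0,0],[-1,-0.7,15,0,0,0,0],[-1,-0.9,17.5,0,0,0,0],[-1,-1,20,0,0,0,0],[-1,-1.1,22.5,0,0,0,0],[-1,-1.2,25,0,0,0,0]],
])

```text
t: 29.78
eef_pos: [0.4186, -0.2656, 0.1347]
tool_rot: [0.001, -0.061, 0.998, -0.001]
contact_force: [-0.5, -1.3, 5.3]
gripper_width: 0.269
grasp_force: 89.2
```

>>> step_arm([
  [[-1,-0.1,2.5,0,0,0,0],[-1,-0.2,5,0,0,0,0],[-1,-0.4,7.5,0,0,0,0],[-1,-0.5,10,0,0,0,0],[-1,-0.6,12.5,0,0,0,0],[-1,-0.7,15,0,0,0,0],[-1,-0.7,15.5,0,0,0,0],[-1,-0.7,15.5,0,0,0,0]],
])

```text
t: 30.45
eef_pos: [0.4174, -0.2496, 0.1347]
tool_rot: [0.001, -0.062, 0.998, -0.0]
contact_force: [0.9, -0.6, 5.2]
gripper_width: 0.272
grasp_force: 89.2
```

Run:
```python
from h import *
c=shot('side','sr.png');cv2.imwrite('pics/src.png',cv2.resize(c['image'][210:350,250:410,::-1],(686,600),interpolation=2))
inc((.4173,-.2499,.1345,7.05),(.593,-.2397,.1345,7.05))
```

```text
t 30.5 pos [ 417.4 -249.6  134.7] yaw 7.08 tilt [ 0.08 -0.01] w 0.269 gf 89.2 F [-0.5  0.3  6.1] q7 2.27
(0.4173, -0.2499, 0.1345, 7.05) -> [ 0.1 -0.3  0.2] [-0.02  0.08  0.03]
(0.593, -0.2397, 0.1345, 7.05) -> [-175.5  -11.8    0.4] [-0.02  0.08  0.03]
```

View pics/src.png

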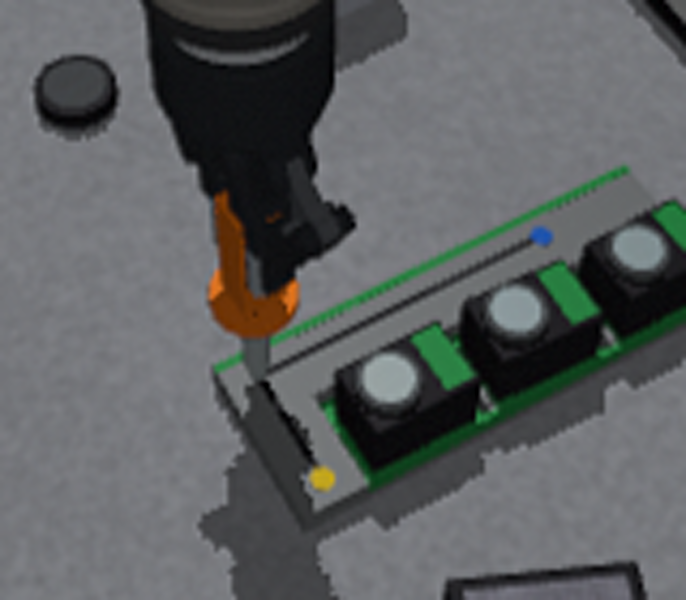

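The tip sits exactly on the seam corner, at px (258,380) in the crop. Next is the long leg.

>>> step_arm([
  [[-1,-2,-0.1,0,0,0,0],[-1,-4.5,-0.3,0,0,0,0],[-1,-7,-0.5,0,0,0,0],[-1,-9.5,-0.6,0,0,0,0],[-1,-12,-0.8,0,0,0,0],[-1,-14.5,-1,0,0,0,0],[-1,-17,-1.1,0,0,0,0],[-1,-19.5,-1.3,0,0,0,0],[-1,-22,-1.5,0,0,0,0],[-1,-24.5,-1.7,0,0,0,0]],
])

```text
t: 31.33
eef_pos: [0.4411, -0.2485, 0.1346]
tool_rot: [-0.0, -0.061, 0.998, 0.0]
contact_force: [-1.4, 0.1, 8.9]
gripper_width: 0.273
grasp_force: 89.5
```

>>> step_arm([
  [[-1,-2.5,-0.2,0,0,0,0],[-1,-5,-0.3,0,0,0,0],[-1,-7.5,-0.5,0,0,0,0],[-1,-10,-0.7,0,0,0,0],[-1,-12.5,-0.8,0,0,0,0],[-1,-15,-1,0,0,0,0],[-1,-17.5,-1.2,0,0,0,0],[-1,-20,-1.3,0,0,0,0],[-1,-22.5,-1.5,0,0,0,0],[-1,-25,-1.7,0,0,0,0]],
])

```text
t: 32.17
eef_pos: [0.4662, -0.2471, 0.1346]
tool_rot: [-0.0, -0.061, 0.998, 0.0]
contact_force: [-2.5, -0.4, 9.1]
gripper_width: 0.272
grasp_force: 89.5
```

Run:
```python
from h import *
inc((.593,-.2397,.1345,7.05))
```

```text
t 32.17 pos [ 466.2 -247.1  134.6] yaw 7.05 tilt [-0.01  0.01] w 0.272 gf 89.5 F [-2.5 -0.4  9.1] q7 2.23
(0.593, -0.2397, 0.1345, 7.05) -> [-1.268e+02 -8.200e+00  1.000e-01] [ 0.01 -0.01 -0.  ]
```

Tracking well at about 9 N of contact, so I continue along the seam.

>>> step_arm([
  [[-1,-2.5,-0.2,0,0,0,0],[-1,-5,-0.3,0,0,0,0],[-1,-7.5,-0.5,0,0,0,0],[-1,-10,-0.7,0,0,0,0],[-1,-12.5,-0.8,0,0,0,0],[-1,-15,-1,0,0,0,0],[-1,-17.5,-1.2,0,0,0,0],[-1,-20,-1.3,0,0,0,0],[-1,-22.5,-1.5,0,0,0,0],[-1,-25,-1.7,0,0,0,0]],
])

```text
t: 33.0
eef_pos: [0.4912, -0.2457, 0.1346]
tool_rot: [-0.0, -0.061, 0.998, 0.0]
contact_force: [-1.2, 0.6, 7.6]
gripper_width: 0.272
grasp_force: 89.5
```

>>> step_arm([
  [[-1,-2.5,-0.2,0,0,0,0],[-1,-5,-0.3,0,0,0,0],[-1,-7.5,-0.5,0,0,0,0],[-1,-10,-0.7,0,0,0,0],[-1,-12.5,-0.8,0,0,0,0],[-1,-15,-1,0,0,0,0],[-1,-17.5,-1.2,0,0,0,0],[-1,-20,-1.3,0,0,0,0],[-1,-22.5,-1.5,0,0,0,0],[-1,-25,-1.7,0,0,0,0]],
])

```text
t: 33.83
eef_pos: [0.5162, -0.2443, 0.1347]
tool_rot: [-0.0, -0.061, 0.998, 0.0]
contact_force: [-1.7, -1.4, 7.8]
gripper_width: 0.271
grasp_force: 89.5
```

Run:
```python
from h import *
inc((.593,-.2397,.1345,7.05))
```

```text
t 33.83 pos [ 516.2 -244.3  134.7] yaw 7.05 tilt [-0.01  0.01] w 0.271 gf 89.5 F [-1.7 -1.4  7.8] q7 2.2
(0.593, -0.2397, 0.1345, 7.05) -> [-76.8  -4.8   0.1] [ 0.01 -0.01 -0.  ]
```

>>> step_arm([
  [[-1,-2.5,-0.2,0,0,0,0],[-1,-5,-0.3,0,0,0,0],[-1,-7.5,-0.5,0,0,0,0],[-1,-10,-0.7,0,0,0,0],[-1,-12.5,-0.8,0,0,0,0],[-1,-15,-1,0,0,0,0],[-1,-17.5,-1.2,0,0,0,0],[-1,-20,-1.3,0,0,0,0],[-1,-22.5,-1.5,0,0,0,0],[-1,-25,-1.7,0,0,0,0]],
])

```text
t: 34.67
eef_pos: [0.5413, -0.2429, 0.1347]
tool_rot: [-0.0, -0.061, 0.998, 0.0]
contact_force: [-1.2, -0.2, 8.0]
gripper_width: 0.268
grasp_force: 89.5
```

>>> step_arm([
  [[-1,-2.5,-0.2,0,0,0,0],[-1,-5,-0.3,0,0,0,0],[-1,-7.5,-0.5,0,0,0,0],[-1,-10,-0.7,0,0,0,0],[-1,-12.5,-0.8,0,0,0,0],[-1,-15,-1,0,0,0,0],[-1,-17.5,-1.2,0,0,0,0],[-1,-20,-1.3,0,0,0,0],[-1,-22.5,-1.5,0,0,0,0],[-1,-25,-1.7,0,0,0,0]],
])

```text
t: 35.5
eef_pos: [0.5662, -0.2415, 0.1347]
tool_rot: [-0.0, -0.061, 0.998, 0.0]
contact_force: [-1.0, 0.2, 7.9]
gripper_width: 0.272
grasp_force: 89.5
```

>>> step_arm([
  [[-1,-2.5,-0.2,0,0,0,0],[-1,-5,-0.3,0,0,0,0],[-1,-7.5,-0.5,0,0,0,0],[-1,-10,-0.6,0,0,0,0],[-1,-12.5,-0.7,0,0,0,0],[-1,-15,-0.8,0,0,0,0],[-1,-17.5,-0.9,0,0,0,0],[-1,-20,-1,0,0,0,0],[-1,-22.5,-1.2,0,0,0,0],[-1,-25,-1.3,0,0,0,0]],
])

```text
t: 36.33
eef_pos: [0.5912, -0.2398, 0.1347]
tool_rot: [-0.0, -0.061, 0.998, 0.0]
contact_force: [-2.1, -0.0, 7.1]
gripper_width: 0.27
grasp_force: 89.5
```

Run:
```python
from h import *
tags()
inc((.593,-.2397,.1345,7.05))
c=shot('side','st.png');cv2.imwrite('pics/stc.png',cv2.resize(c['image'][210:350,290:450,::-1],(686,600),interpolation=2))
```

```text
scene green 57 [208. 166.] [ 0.6441 -0.2909] [33. 15.] -87.6
scene red 73 [412. 218.] [0.4947 0.2634] [33. 15.] -89.9
side green 90 [382. 278.] [ 0.5756 -0.2903] [33. 16.] -89.9
side green 101 [409. 263.] [ 0.652 -0.284] [36. 17.] -83.5
t 36.43 pos [ 592.1 -239.7  134.8] yaw 7.07 tilt [ 0.08 -0.01] w 0.269 gf 89.2 F [ 1.3 -0.8  5.5] q7 2.16
(0.593, -0.2397, 0.1345, 7.05) -> [-0.9 -0.1  0.3] [-0.02  0.08  0.02]
```

View pics/stc.png

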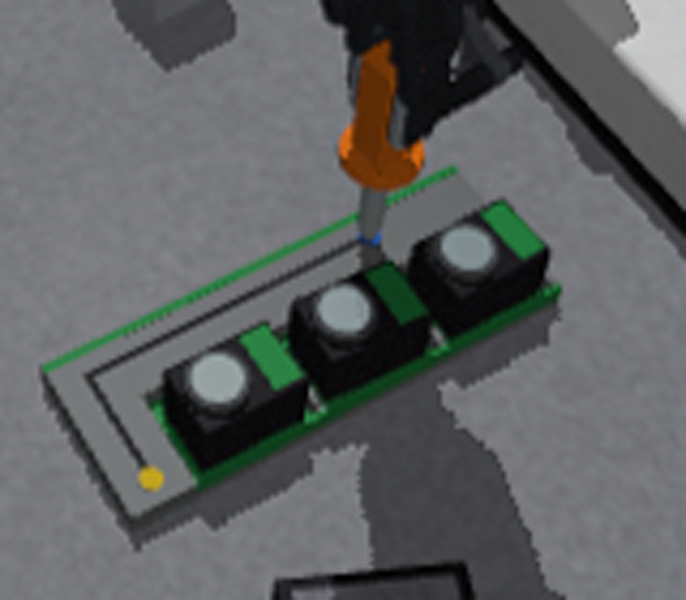

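The tip rests on the blue dot, at px (370,238) in the crop. That view also takes me past the 14-picture limit (16 viewed), so I use numbers only from here. I lift the pen and return it to the stand.

>>> step_arm([
  [[-1,0,0,-2,0,0,0],[-1,0,0,-6,0,0,0],[-1,0,0,-14,0,0,0],[-1,0,0,-28,0,0,0],[-1,0,0,-48,0,0,0],[-1,0,0,-70,0,0,0],[-1,0,0,-90,0,0,0],[-1,0,0,-100,0,0,0],[-1,0,0,-102,0,0,0],[-1,0,0,-102,0,0,0]],
])

```text
t: 37.32
eef_pos: [0.5913, -0.2398, 0.2365]
tool_rot: [0.0, -0.062, 0.998, 0.0]
contact_force: [-0.3, -0.1, -1.8]
gripper_width: 0.273
grasp_force: 88.4
```

Run:
```python
from h import *
tags()
inc((.5929,.0002,.235,7.05))
```

```text
scene green 58 [208. 166.] [ 0.6441 -0.2909] [33. 15.] -87.8
scene green 34 [224. 147.] [ 0.567  -0.2961] [32. 15.] 89.1
scene green 51 [239. 130.] [ 0.4921 -0.3006] [34. 18.] -84.9
scene red 75 [412. 218.] [0.4947 0.263 ] [34. 15.] -89.9
side green 124 [353. 293.] [ 0.5009 -0.2937] [35. 20.] -86.5
side green 97 [382. 278.] [ 0.5758 -0.2893] [34. 16.] -89.3
side green 101 [409. 263.] [ 0.652 -0.284] [36. 17.] -83.5
t 37.42 pos [ 590.5 -239.4  234.8] yaw 7.06 tilt [-0.13  0.04] w 0.271 gf 88.4 F [-0.4  0.2 -1.2] q7 2.12
(0.5929, 0.0002, 0.235, 7.05) -> [-31.8 237.5  -0. ] [ 0.06 -0.12  0.01]
```

>>> step_arm([
  [[-1,-2,15,0,0,0,0],[-1,-6,45,0,0,0,0],[-1,-11,80,0,0,0,0],[-1,-16,118,0,0,0,0],[-1,-21,156,0,0,0,0],[-1,-26,194,0,0,0,0],[-1,-30,222,0,0,0,0],[-1,-31.5,235,0,0,0,0],[-1,-31.5,237.5,0,0,0,0],[-1,-31.5,237.5,0,0,0,0]],
])

```text
t: 38.25
eef_pos: [0.5929, -0.0003, 0.2352]
tool_rot: [-0.001, -0.062, 0.998, -0.0]
contact_force: [-0.5, -1.2, -1.7]
gripper_width: 0.273
grasp_force: 88.3
```

>>> step_arm([
  [[-1,0,0,0,0,0,0],[-1,0,0,0,0,0,0],[-1,0,0,0,0,0,0],[-1,0,0,0,0,0,0]],
])

```text
t: 38.58
eef_pos: [0.5934, -0.0019, 0.2362]
tool_rot: [-0.0, -0.06, 0.998, -0.0]
contact_force: [0.5, -0.2, -0.5]
gripper_width: 0.271
grasp_force: 88.3
```

Run:
```python
from h import *
inc((.5929,.0002,.1245,7.05))
```

```text
t 38.58 pos [593.4  -1.9 236.2] yaw 6.91 tilt [ 0.   -0.02] w 0.271 gf 88.3 F [ 0.5 -0.2 -0.5] q7 1.69
(0.5929, 0.0002, 0.1245, 7.05) -> [  0.2   2.2 111.7] [-0.02 -0.   -0.14]
```

>>> step_arm([
  [[-1,0,1.5,12,0,0,0],[-1,0,1.5,24,0,0,0],[-1,0,1.5,32,0,0,0],[-1,0,1.5,36,0,0,0],[-1,0,1.5,36,0,0,0],[-1,0,1.5,42,0,0,0],[-1,0,1.5,50,0,0,0],[-1,0,1.5,58,0,0,0],[-1,0,1.5,66,0,0,0],[-1,0,1.5,66,0,0,0]],
])

```text
t: 39.42
eef_pos: [0.592, 0.0012, 0.1681]
tool_rot: [-0.002, -0.062, 0.998, -0.0]
contact_force: [0.2, 0.3, -1.0]
gripper_width: 0.27
grasp_force: 88.3
```

Run:
```python
from h import *
inc((.5929,.0002,.1245,7.05))
```

```text
t 39.42 pos [592.    1.2 168.1] yaw 7.06 tilt [-0.18 -0.02] w 0.27 gf 88.3 F [ 0.2  0.3 -1. ] q7 1.71
(0.5929, 0.0002, 0.1245, 7.05) -> [-0.9 -1.1 43.6] [ 0.   -0.18  0.01]
```

>>> step_arm([
  [[-1,0,-0.5,8,0,0,0],[-1,0,-0.5,16,0,0,0],[-1,0,-0.5,24,0,0,0],[-1,0,-0.5,31,0,0,0],[-1,0,-0.5,36,0,0,0],[-1,0,-0.5,39,0,0,0],[-1,0,-0.5,41,0,0,0],[-1,0,-0.5,42,0,0,0],[-1,0,-0.5,42,0,0,0],[-1,0,-0.5,42,0,0,0]],
])

```text
t: 40.25
eef_pos: [0.5935, 0.0007, 0.1284]
tool_rot: [0.0, -0.061, 0.998, 0.0]
contact_force: [-0.6, 0.6, -0.8]
gripper_width: 0.274
grasp_force: 88.3
```

Run:
```python
from h import *
inc((.5929,.0002,.1243,7.05))
```

```text
t 40.25 pos [593.5   0.7 128.4] yaw 7.05 tilt [0.03 0.  ] w 0.274 gf 88.3 F [-0.6  0.6 -0.8] q7 1.73
(0.5929, 0.0002, 0.1243, 7.05) -> [ 0.6 -0.4  4.1] [ 0.    0.03 -0.  ]
```

>>> step_arm([
  [[-1,0.5,-0.5,1.5,0,0,0],[-1,0.5,-0.5,3,0,0,0],[-1,0.5,-0.5,3.8,0,0,0],[-1,0.5,-0.5,3.8,0,0,0],[1,0.5,-0.5,3.8,0,0,0],[1,0.5,-0.5,3.8,0,0,0],[1,0.5,-0.5,3.8,0,0,0],[1,0.5,-0.5,3.8,0,0,0],[1,0.5,-0.5,3.8,0,0,0],[1,0.5,-0.5,3.8,0,0,0]],
])

```text
t: 41.08
eef_pos: [0.5929, 0.0001, 0.1245]
tool_rot: [0.0, -0.061, 0.998, 0.0]
contact_force: [-0.7, -0.1, 0.6]
gripper_width: 1.003
grasp_force: 0.0
```

>>> step_arm([
  [[1,0,0,-10,0,0,0],[1,0,0,-25,0,0,0],[1,0,0,-50,0,0,0],[1,0,0,-80,0,0,0],[1,0,0,-110,0,0,0],[1,0,0,-135,0,0,0],[1,0,0,-150,0,0,0],[1,0,0,-150,0,0,0],[1,0,0,-150,0,0,0],[1,0,0,-150,0,0,0]],
])

```text
t: 41.92
eef_pos: [0.5922, 0.0001, 0.2737]
tool_rot: [-0.001, -0.062, 0.998, 0.0]
contact_force: [0.8, -0.1, 0.1]
gripper_width: 1.004
grasp_force: 0.0
```

Run:
```python
from h import *
tags(); inc()
c=shot('scene');d=shot('side')
for n,k in(('scene',c),('side',d)):
  for r in measure(k,'orange',n,.148,20): print(n,r[0],np.round(r[1:3]),np.round(r[4],4),np.round(r[5]))
a=cv2.imread('pics/s2.png')[:,:,::-1].astype(int); df=np.abs(a-c['image'].astype(int)).sum(2)[160:225,280:330]
print("pen patch diff vs before: px>90:",(df>90).sum())
```

```text
scene green 56 [207. 166.] [ 0.6441 -0.2909] [33. 15.] -87.6
scene green 54 [224. 147.] [ 0.5682 -0.2961] [32. 16.] -88.9
scene green 38 [239. 130.] [ 0.4919 -0.3005] [33. 14.] -90.0
scene red 74 [412. 218.] [0.4947 0.2629] [34. 15.] -89.9
side green 113 [382. 278.] [ 0.5757 -0.2897] [36. 18.] -89.2
side green 101 [409. 263.] [ 0.652 -0.284] [36. 17.] -83.5
t 42.02 pos [5.92e+02 2.00e-01 2.73e+02] yaw 7.05 tilt [-0.15 -0.02] w 1.001 gf 0.0 F [ 0.7 -0.2 -0.7] q7 1.68
scene 341 [305. 184.] [0.6113 0.0159] [84. 38.]
side 55 [330. 163.] [0.5947 0.0028] [23. 22.]
pen patch diff vs before: px>90: 179
```

```bash
python3 -c "
from h import *
tags()
print(bot.hand_in())"
```

```text
scene green 57 [208. 166.] [ 0.6441 -0.2909] [33. 15.] -87.6
scene green 51 [224. 147.] [ 0.5675 -0.2961] [32. 15.] -88.9
scene green 37 [239. 129.] [ 0.4915 -0.3015] [31. 13.] -84.7
scene red 73 [412. 218.] [0.4947 0.2634] [33. 15.] -89.9
side green 114 [382. 278.] [ 0.5757 -0.2897] [36. 18.] -89.2
side green 101 [409. 263.] [ 0.652 -0.284] [36. 17.] -83.5
the job is handed in; nothing more can be done
None
```

I handed the job in at about 42 s, with no verdict returned: by the last camera readings all four modules (three green, one red) sit in their own carriers' nests, the seam was traced from the yellow dot to the blue at 5–9 N, and the pen hangs back in its stand; I did view 16 pictures, two over the limit of 14.

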